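Index the parts carousel and tip a scoop of gear motors down its chute

ROBOT

A 6-joint arm with a two-finger parallel gripper is mounted at the origin on the work surface. World frame = base frame: x ahead of the robot, y to its left, z up, the work surface at z = 0. Lengths are in m, angles in degrees, forces in N, time in s.
With the tool pointing down it reaches from about 0.275 to 1 m from the base axis. Payload 8.4 kg.
Tool frame: the origin (TCP) lies on the mounting face of the last link; the fingertips stand 173 mm ahead of it and the grasp point (between the pads) lies 155 mm ahead of it; z points along the fingers, y is the direction in which the jaws open and shut (so a half turn about z gives the same grasp; the last joint's range is limited). The gripper opens to 85 mm and grips with 20 to 120 N. Pads are 22 mm wide; open, the fingers measure 114 mm over their backs; the gripper's body (76 mm by 85 mm) begins 54 mm behind the grasp point. The pads swing forward as they close: fully open they stand 13 mm farther back than shut.
Start: joints at [-73.419, 20.225, 93.587, -0, 66.188, -0.138], TCP at [0.18, -0.599, 0.405] pointing down, gripper open.
Joint ranges: [-150.9, 150.9], [-52.94, 120.26], [3.33, 152.33], [-74.26, 254.26], [0, 154.13], [-172.89, 172.89]. Speed limits (degrees/s): [127.2, 127.2, 159.86, 180, 180, 180].

INTERFACE

Orientations are given as a 3x3 rotation matrix whose columns are the frame's x, y, z axes.
In Python, from cell import env, camera, camera_info gives the robot as it stands.
- The arm moves only by the tool drive_tool, never from a script. Its argument "targets" is a list of rows, each an object of numbers: "x", "y", "z": the shift along the tool's x, y, z scaled (see below); "wx", "wy", "wz": the turn, a rotation vector about the tool's x, y, z scaled (see below); "hand": the opening, from 0 (shut) to 1 (fully open). In form: [{"x": .., "y": .., "z": .., "wx": .., "wy": .., "wz": .., "hand": ..}, ...]. A call has 1 to 8 rows; each row shifts and turns the commanded pose from where the row before left it, along the tool's axes as they then stand; what a row does not reach is not made up. The controller multiplies each number of a shift by 0.1 m and each number of a turn by 60 degrees. A row lasts 1/8 s, in which the tool goes at most 62.5 mm and 10.7 degrees, less where a joint would pass 70% of its speed; a pose out of reach is approached as far as the arm can. A call with a number of a shift or a turn outside -1 to 1 is refused whole. A call with a gripper value outside its range is refused whole. The fingers move at their own pace and stop on an object; "newtons" is the grip in N (left out, the last holds). Time passes only in rows, so rows that do not move let the fingers close. It gives the time, the measured TCP pose, the force and the opening at its end, in the units of the state.
- env.get_state(): the state, without advancing time (a new reading comes with each control period).
- camera(name): name is "scene" or "top"; returns (picture, depth): 420x560x3 uint8, red, green, blue; 420x560 float32, m along the optical axis (not along the pixel's ray), 0 where there is no reading.
- camera_info(name): a dict with "fx", "fy", "cx", "cy" (pixels), "extrinsics" (4x4, takes a point from world to camera coordinates). Camera axes: x right, y down, z forward; pixel columns grow to the right and rows downward; lengths in m; the calibration is good to about 2 mm. A picture is of the moment at which its call begins. camera_info takes no time and is no camera call.
- env.sign_off(): hands the job in, once; it reports no verdict.
The state is a dict: "time": time; "q": joint angles; "joint_vel": joint speeds; "effort": joint torques, N m; "eef_pos": TCP position; "orientation": TCP orientation; "force": force on the tool from outside, world axes, zero at the start; "ft_torque": the same for the moment, N m; "finger_gap": opening from 0.0 (shut) to 1.0 (fully open).
Only numpy, scipy, OpenCV 4.12 (cv2) and the standard library are available. Lean on these libraries where they do the work, as an engineer would, in place of code of your own. Each camera call takes 0.05 s, during which the arm holds its last target.

TASK

Turn the parts carousel until the middle of its wide empty compartment is under the chute, then tip both gear motors from the scoop down the chute into that compartment. The scoop's handle is tucked under the instrument riser, so first draw the scoop out, put it down on the open bench and let go, then take it again by the handle to tip it. Do not touch the motors with the fingers, leave the other things on the bench where they are, and finally put the empty scoop down flat on the bench, without dropping it.

Things in the scene. Friction and masses are not known exactly. Their poses are not given: they have to be found in the camera images.
- station: Fixed foot (290 mm across) of the carousel, steel chute on its -y side. Origin on the bench under the hub axis; z up. The chute (x = 0) runs down towards +y at 47 degrees: inner width 78 mm, side walls 46 mm high, flared above, top corners 252 mm above the bench; floor from (0, -0.221, 0.199) m at its open upper edge to (0, -0.150, 0.123) at the lower. Uprights at x = -48, +48 mm, y = -0.195.
- chute_mouth (a point): Point on the middle of the chute's floor, 31 mm down the slope from its open upper edge; parts tipped here slide down the slippery steel. Axes as the station's: the chute runs down towards +y.
- chute_outlet (a point): Middle of the chute's lower edge, 150 mm from the hub axis, 123 mm above the bench, 51 mm above the carousel's rim. Axes as the station's.
- carousel (a joint): Angle of the carousel's tray about the vertical hub axis, counter-clockwise from above, in rad; turns without limit either way and stays where it is left (0.06 N m friction). 0 (or a full turn) = middle of the wide compartment under the chute outlet.
- hub_grip (a point): Centre of the black bar grip on the carousel's hub, on the turning axis, 131 mm above the bench. The bar is 64 mm long along this point's x axis, 16 mm thick (y), 36 mm high (z); the hub below it is 52 mm across, its top 96 mm above the bench. This x axis points to the middle of the wide compartment.
- wide_mid (a point): Point on the floor of the wide empty compartment (120 degrees) on its middle line, 150 mm from the hub axis: to be brought under chute_outlet. The four other compartments span 60 degrees and hold small parts. The tray is 340 mm across; rim 5 mm thick, its top 72 mm above the bench; floor 26 mm above the bench; dividers 4 mm thick, up to 68 mm.
- divider_a (a point): Divider on the counter-clockwise side of the wide compartment (seen from above). Origin on the hub axis at bench level, x outwards along the plate; the wide compartment lies on its -y side.
- divider_b (a point): Divider on the clockwise side of the wide compartment. Origin on the hub axis at bench level, x outwards along the plate; the wide compartment lies on its +y side.
- riser: Fixed low wooden shelf on the right of the bench with instruments on it, 500 mm (x) by 240 mm (y). Origin on the bench under its centre. Its front edge is at y = +0.12 in its frame; underside 65 mm and top 79 mm above the bench; legs at x = -238 and +238 mm; instruments stand at least 70 mm behind the front edge.
- scoop_pan (a point): Centre of the aluminium scoop's pan, half-way up (18 mm above its underside). Pan 135 mm long (x), 48 mm wide (y), 36 mm high, 4 mm walls and floor; closed at the handle end (-x), open at the nose (+x, no lip). z up. 0.14 kg empty, 0.28 to 0.36 kg loaded. At the start the nose stands 70 to 85 mm out of the riser's front edge, the handle is under the riser.
- scoop_handle (a point): Point on the scoop's black handle, 103.5 mm behind the pan's centre along -x and 28 mm above the pan's underside. The handle is a straight level bar along x, 65 mm long (from the pan's rear wall to 132.5 mm behind its centre), 20 mm wide (y), 16 mm high. The rules call this bar scoop_c4.
- scoop_nose (a point): Middle of the nose edge of the scoop's pan, on the pan's floor (4 mm above its underside), 67.5 mm ahead of the pan's centre. Axes as the pan's.
- motor_1_mid (a point): Centre of the front gear motor, a steel cylinder 30 mm across and 52 mm long with a 6 mm shaft sticking out 10 mm (62 mm in all), lying along the scoop in the pan, 0.085 kg, loose. x along its axis, shaft at +x. It slides off the scoop when this is tipped nose-down by more than 25 to 36 degrees.
- motor_2_mid (a point): Centre of the rear gear motor, same as the other, lying behind it in the pan.
- fan: Bystander: black axial fan, 120 mm square and 40 mm deep, standing upright on its edge; origin at the middle of its underside.
- solder_reel: Bystander: aluminium reel 62 mm across, 46 mm high, standing; origin under its centre.
- tin: Bystander: open steel tin 72 mm across, 100 mm high, with tools in it up to 155 mm; origin under its centre.
- pliers: Bystander: pliers 150 mm long, lying along their x axis, 12 mm high; origin near the middle.
- screwdriver: Bystander: screwdriver 160 mm long, lying on top of the riser near its front edge, along its x axis; origin near the middle.
- tape_roll: Bystander: roll of black tape 72 mm across, 19 mm high, lying flat; origin under its centre.
There are look-alikes about, which are no part of the job. What is shaped like the part that bears motor_1_mid but purple is not meant.

How it is judged:
By the outcome, as a careful person would: the job done as asked, in the order asked, and still so for the second after the job is handed in, with the robot touching nothing.
It also fails if it takes over 72 s, if anything falls off the work surface, if the arm or the gripper's body presses on something with over 40 N, if the wrist force passes 120 N, or if a joint passes its speed limit or range.

## Working session

There is one attempt and no reset: what is moved stays moved. The work goes in short steps, Python scripts to look and compute and a tool call to move; the robot and the scene stay as the last step left them, time stands still between calls to the robot, and variables do not carry over. Pictures are saved under pics/ and viewed, and the job is handed in when it is done.

Besides the shell and the picture viewer there is one more tool, called after "Request:" in YAML: its name, and indented under it one key for each argument. drive_tool: Moves the arm, as the interface text tells. Its arguments: {"type":"object","properties":{"targets":{"type":"array"},"newtons":{"type":"number"}},"required":["targets"]}

```bash
ls -a; mkdir -p pics; cat > look.py <<'E'
import sys,cv2,numpy as np
from cell import env,camera,camera_info
n=sys.argv[1]
for c in ("scene","top"):
    p,d=camera(c); cv2.imwrite(f"pics/{n}_{c}.png",p[:,:,::-1]); np.savez(f"pics/{n}_{c}.npz",p=p,d=d)
    i=camera_info(c)
    if n=="a": print(c,i)
s=env.get_state(); print(s["time"],s["q"],s["eef_pos"],s["finger_gap"])
E
python3 look.py a
```

```text
.
..
pics
scene {'fx': 494.8595083376625, 'fy': 494.8595083376625, 'cx': 286.64591274777337, 'cy': 208.00482591871204, 'extrinsics': array([[-0.68817912,  0.72551317, -0.00633525,  0.52526824],
       [ 0.57390081,  0.53898478, -0.61654949, -0.09401271],
       [-0.44390017, -0.42793229, -0.78729066,  1.53403942],
       [ 0.        ,  0.        ,  0.        ,  1.        ]])}
top {'fx': 465.4272275844087, 'fy': 465.4272275844087, 'cx': 273.69547553876816, 'cy': 208.6629458497107, 'extrinsics': array([[-0.00265566, -0.99988606, -0.01485952, -0.19734073],
       [-0.99803532,  0.00358033, -0.06255137,  0.52315086],
       [ 0.06259745,  0.01466421, -0.99793112,  1.6363558 ],
       [ 0.        ,  0.        ,  0.        ,  1.        ]])}
0.1 [-7.34202925e+01  2.02591767e+01  9.36242756e+01  1.80772556e-03
  6.61896831e+01 -1.37391509e-01] [ 0.1797245  -0.59838084  0.40403348] 0.9989160681800777
```

View pics/a_scene.png

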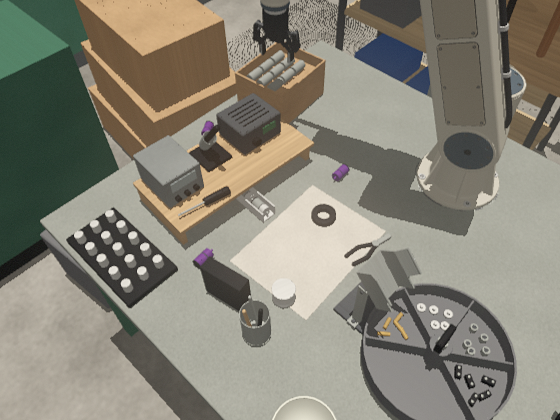

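View pics/a_top.png

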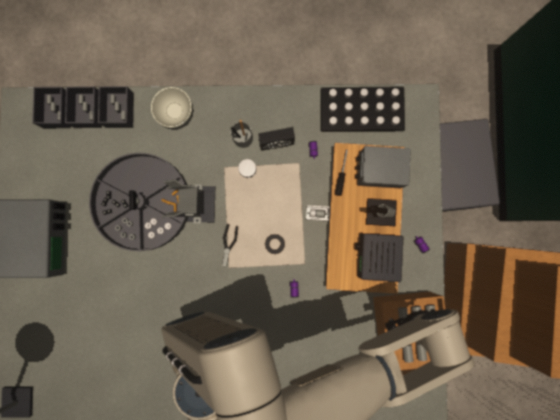

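```bash
cat > h.py <<'E'
import numpy as np,cv2
from cell import env,camera,camera_info
def load(n,c):
    z=np.load(f"pics/{n}_{c}.npz"); return z["p"],z["d"]
def pts(c,d):
    i=camera_info(c);v,u=np.mgrid[0:420,0:560]
    P=np.stack([(u-i["cx"])/i["fx"]*d,(v-i["cy"])/i["fy"]*d,d],-1)
    E=i["extrinsics"]; W=(P-E[:3,3])@E[:3,:3]; W[d==0]=np.nan; return W
def proj(c,X):
    i=camera_info(c);E=i["extrinsics"];q=np.atleast_2d(X)@E[:3,:3].T+E[:3,3]
    return np.stack([i["fx"]*q[:,0]/q[:,2]+i["cx"],i["fy"]*q[:,1]/q[:,2]+i["cy"]],-1)
def ray(c,uv,z):
    i=camera_info(c);E=i["extrinsics"];uv=np.atleast_2d(np.float64(uv))
    d=np.stack([(uv[:,0]-i["cx"])/i["fx"],(uv[:,1]-i["cy"])/i["fy"],np.ones(len(uv))],-1)@E[:3,:3]
    o=-E[:3,:3].T@E[:3,3]; t=(z-o[2])/d[:,2]; return o+d*t[:,None]
def crop(n,c,x0,y0,x1,y1,s,out):
    p,_=load(n,c); cv2.imwrite("pics/"+out,cv2.resize(p[y0:y1,x0:x1,::-1],None,fx=s,fy=s,interpolation=cv2.INTER_CUBIC))
E
python3 - <<'E'
from h import *
crop("a","top",80,130,230,270,5,"a1.png")
crop("a","top",220,120,430,300,3.7,"a2.png")
crop("a","scene",230,170,330,230,8,"a3.png")
p,d=load("a","top");W=pts("top",d)
for n,(u,v) in dict(bench=(210,300),hub=(137,201),scoop=(317,213),riser=(350,270),tape=(275,232)).items(): print(n,W[v,u].round(3))
# scoop height map
np.set_printoptions(linewidth=250)
print((W[203:224,300:340,2]*1000).round(0).astype(int))
E
```

```text
bench [0.2   0.028 0.   ]
hub [0.543 0.257 0.117]
scoop [ 0.506 -0.351  0.035]
riser [ 0.31  -0.458  0.073]
tape [ 0.44  -0.203  0.003]
[[                  -1                   -3                   -3                    1                    0                    3                    4                    3                   -4                   -2                    2
                    -6                    0                    3                   -1                   -3                    1                   -4                    9                    1                   -7                   -8
                    -4                   -3                    2                   -4                   -2                   -4                    3                    3                    4                   77                   85
                    76                   78                   77                   87                   79                   82                   83]
 [                   4                    2                   -6                   -8                    1         
[... 16225 characters left out ...]
-2                   -5
                     1                    1                   -2                    1                   -8                    7                    9                   -2                    8                    0                   -1
                    -7                    2                    4                    1                   -1                    1                   -5                   -8                   76                   75                   74
                    80                   79                   78 -9223372036854775808                   77                   84                   79]]<stdin>:9: RuntimeWarning: invalid value encountered in cast
```

```bash
python3 - <<'E'
import cv2,numpy as np
a=cv2.imread("pics/a1.png");b=cv2.imread("pics/a2.png");print(a.shape,b.shape)
E
```

```text
(700, 750, 3) (666, 777, 3)
```

View pics/a1.png

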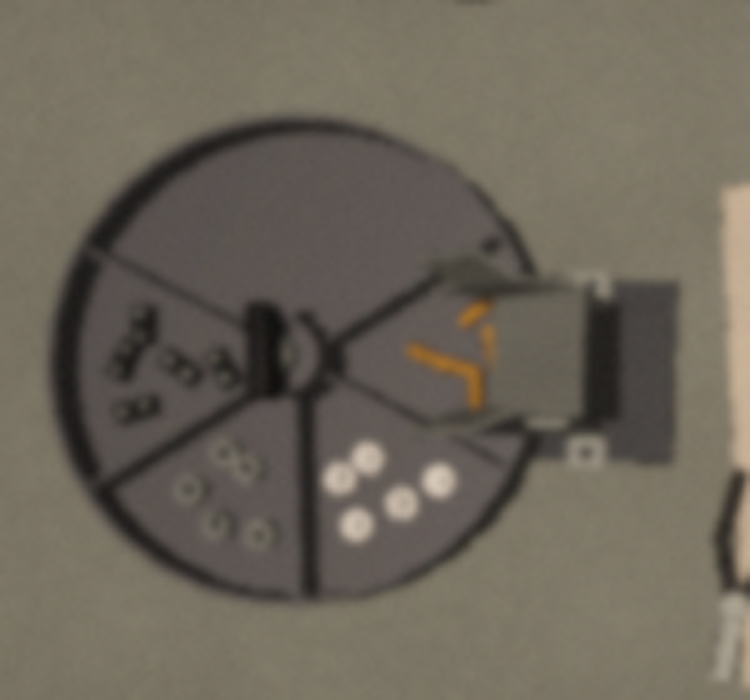

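View pics/a2.png

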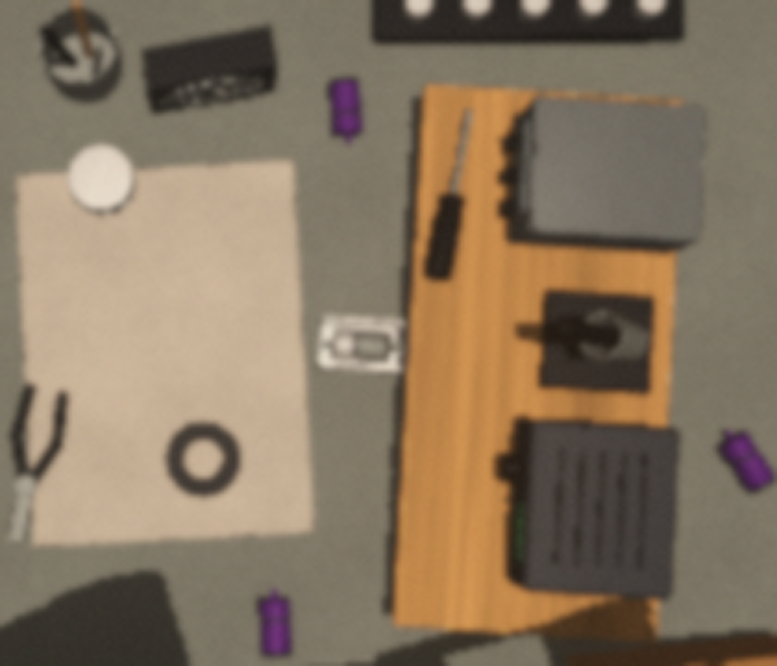

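View pics/a3.png

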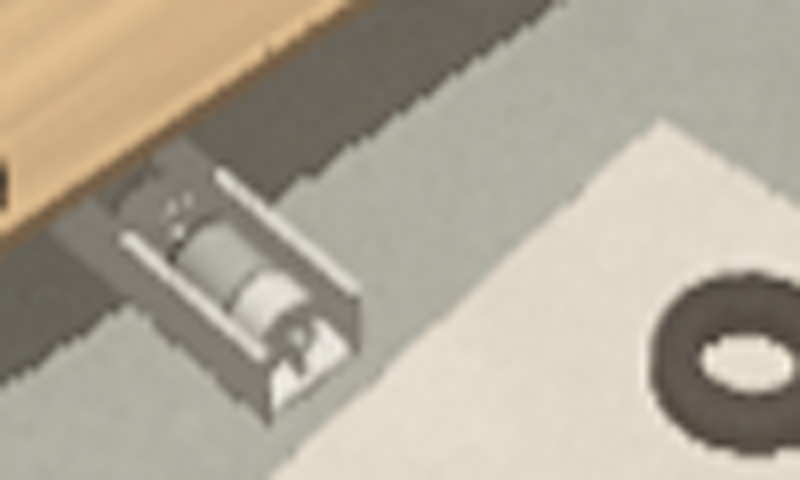

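```bash
cat > m1.py <<'E'
from h import *
from scipy.optimize import least_squares
p,d=load("a","top");W=pts("top",d)
# tray rim circle: points z .06-.085 near
m=(np.abs(W[...,2]-.072)<.012)&(np.hypot(W[...,0]-.53,W[...,1]-.24)<.2)
Q=W[m]
c=np.array([.53,.24])
r=np.hypot(*(Q[:,:2]-c).T); 
for k in range(10):
    r=np.hypot(*(Q[:,:2]-c).T); S=Q[np.abs(r-.1675)<(.02 if k<5 else .008)]
    f=least_squares(lambda t:np.hypot(S[:,0]-t[0],S[:,1]-t[1])-.1675,c,loss="soft_l1",f_scale=.003); c=f.x
print("hub axis",c,len(S))
for cam in ("top","scene"):
    p,d=load("a",cam);W=pts(cam,d)
    m=(np.abs(W[...,2]-.14)<.012)&(np.hypot(W[...,0]-c[0],W[...,1]-c[1])<.05)
    Q=W[m];print(cam,"bar",len(Q),Q[:,:2].mean(0), Q.max(0),Q.min(0))
    if len(Q)>5:
        w,v=np.linalg.eigh(np.cov(Q[:,:2].T));print(v[:,1],np.sqrt(w)*3.46)
    # chute
    m=(W[...,2]>.115)&(np.hypot(W[...,0]-c[0],W[...,1]-c[1]+.19)<.1)
    Q=W[m];print("chute",Q.min(0),Q.max(0),Q.mean(0))
    # floor points: near the plane z=.123+(.076/.071)*(-.150-yl)
    yl=Q[:,1]-c[1]; e=Q[:,2]-(.123+(-.150-yl)*.076/.071)
    F=Q[(np.abs(e)<.02)&(np.abs(Q[:,0]-c[0])<.045)]
    A=np.c_[F[:,:2],np.ones(len(F))]
    co=np.linalg.lstsq(A,F[:,2],rcond=None)[0]
    print("floor",len(F),co,"yaw",np.degrees(np.arctan2(co[0],-co[1])),"slope",np.degrees(np.arctan(np.hypot(*co[:2]))), "xmean",F[:,0].min(),F[:,0].max(),F[:,0].mean(), F.mean(0))
E
python3 m1.py
python3 - <<'E'
from h import *
crop("a","scene",330,230,530,380,4,"a4.png")
E
```

```text
hub axis [0.54658242 0.26686684] 590
top bar 113 [0.54624697 0.26539327] [0.57752182 0.27478713 0.15186989] [0.5148749  0.25867538 0.12847214]
[-0.99970425 -0.02431893] [0.01664678 0.0649727 ]
chute [0.48618018 0.04355395 0.11828081] [0.60064088 0.15164774 0.25600154] [0.54623993 0.08877973 0.18163002]
floor 440 [ 0.00358157 -1.05612755  0.24709352] yaw 0.19430247620332178 slope 46.563819139630944 xmean 0.5044987800995764 0.5839147927736411 0.5458206524315637 [0.54582065 0.07913197 0.16547496]
scene bar 236 [0.55116422 0.26808673] [0.57873181 0.27635504 0.15156778] [0.51482722 0.25913414 0.12823864]
[-0.99942351 -0.03395069] [0.01621392 0.06703132]
chute [0.4849639  0.04268408 0.11520374] [0.60141053 0.15243123 0.25050391] [0.53550779 0.09473537 0.17983195]
floor 1094 [ 1.31149354e-04 -1.00864769e+00  2.44026016e-01] yaw 0.007449880192680765 slope 45.24667008287774 xmean 0.5015826272834875 0.5907028988609814 0.5380687042013199 [0.5380687  0.0797623  0.16364452]
```

View pics/a4.png

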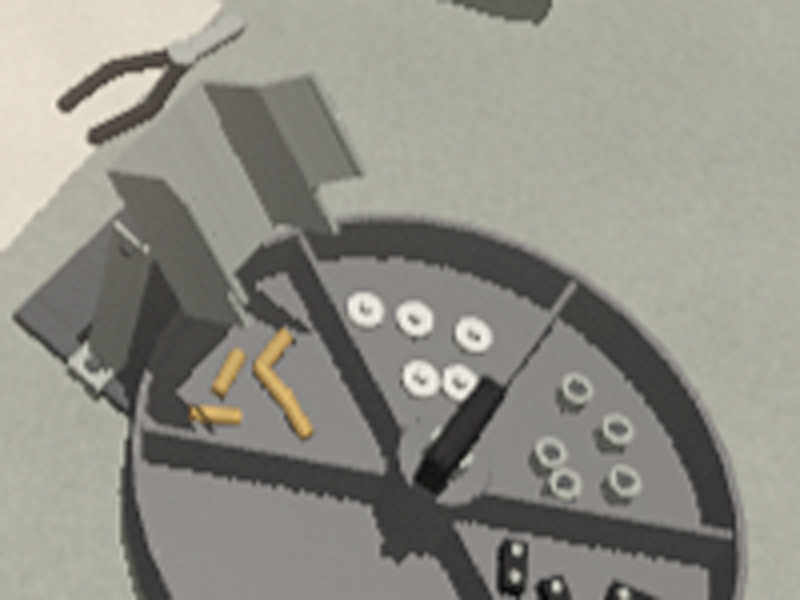

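```bash
cat > st.py <<'E'
from h import *
np.set_printoptions(precision=4,suppress=True)
s=env.get_state(); print(s["time"],"q",np.round(s["q"],1),"p",np.round(s["eef_pos"],4),"F",np.round(s["force"],1),"gap",round(s["finger_gap"],3));print(np.array(s["orientation"]))
E
cat > to.py <<'E'
# python to.py x y z [xx xy xz (tool x axis dir) zx zy zz]: remaining shift/turn in tool units
import sys
from h import *
from scipy.spatial.transform import Rotation as R
a=list(map(float,sys.argv[1:]));s=env.get_state()
R0=np.array(s["orientation"]).reshape(3,3);p=np.array(s["eef_pos"])
print("shift units(0.1m)",(R0.T@(np.array(a[:3])-p)/.1).round(3), "t",s["time"],"p",p.round(4),"q",np.round(s["q"],1))
if len(a)>=6:
    z=np.array(a[6:9]) if len(a)>=9 else np.array([0,0,-1.]); z=z/np.linalg.norm(z)
    x=np.array(a[3:6]);x-=z*(x@z);x/=np.linalg.norm(x)
    T=np.stack([x,np.cross(z,x),z],1)
    v=R.from_matrix(R0.T@T).as_rotvec(degrees=True);print("turn deg",v.round(2),"units",(v/60).round(4))
E
python3 st.py; python3 to.py .546 .266 .39 1 .03 0;python3 to.py .546 .266 .39 -1 -.03 0
```

```text
0.1 q [-73.4  20.3  93.6   0.   66.2  -0.1] p [ 0.1797 -0.5984  0.404 ] F [ 0.6 -0.3 -0.8] gap 0.999
[[ 0.9577  0.2876 -0.0003]
 [ 0.2876 -0.9577  0.0012]
 [ 0.     -0.0013 -1.    ]]
shift units(0.1m) [ 5.994 -7.225  0.15 ] t 0.1 p [ 0.1797 -0.5984  0.404 ] q [-73.4  20.3  93.6   0.   66.2  -0.1]
turn deg [-7.0e-02  1.0e-02  1.5e+01] units [-1.2e-03  1.0e-04  2.5e-01]
shift units(0.1m) [ 5.994 -7.225  0.15 ] t 0.1 p [ 0.1797 -0.5984  0.404 ] q [-73.4  20.3  93.6   0.   66.2  -0.1]
turn deg [-1.00e-02 -1.10e-01 -1.65e+02] units [-2.00e-04 -1.80e-03 -2.75e+00]
```

Request:
drive_tool:
  targets:
    - {"x": 0,"y": -0.2,"z": -0.45,"hand": 1}
    - {"x": 0.37,"y": -0.45,"z": -0.2}
    - {"x": 0.37,"y": -0.45,"z": 0}
    - {"x": 0.37,"y": -0.45,"z": 0}
    - {"x": 0.37,"y": -0.45,"z": 0}
    - {"x": 0.37,"y": -0.45,"z": 0}
    - {"x": 0.37,"y": -0.45,"z": 0}
    - {"x": 0.37,"y": -0.45,"z": 0}

```text
$.targets[0]: bad value
```

Request:
drive_tool:
  targets:
    - {"x": 0.37,"y": -0.45}
    - {"x": 0.37,"y": -0.45,"z": 0}
    - {"x": 0.37,"y": -0.45,"z": 0}
    - {"x": 0.37,"y": -0.45,"z": 0}
    - {"x": 0.37,"y": -0.45,"z": 0}
    - {"x": 0.37,"y": -0.4,"z": 0}
    - {"x": 0.37,"y": -0.4,"z": 0}
    - {"x": 0.37,"y": -0.4,"z": 0}

```text
$.targets[0]: bad value
```

Request:
drive_tool:
  targets:
    - {"wz": -0.16}
    - {"wz": -0.16}
    - {"wz": -0.16}
    - {"wz": -0.16}
    - {"wz": -0.16}
    - {"wz": -0.16}
    - {"wz": -0.16}
    - {"wz": -0.16}

```text
$.targets[0]: bad value
```

Request:
drive_tool:
  targets:
    - {"wz": -0.16}
    - {"wz": -0.16}
    - {"wz": -0.16}
    - {"wz": -0.16}
    - {"wz": -0.16}
    - {"wz": -0.16}
    - {"wz": -0.16}
    - {"wz": -0.16}

```text
$.targets[0]: bad value
```

```bash
python3 to.py .546 .266 .288 -1 -.03 0
```

```text
shift units(0.1m) [ 5.994 -7.224  1.17 ] t 0.1 p [ 0.1797 -0.5984  0.404 ] q [-73.4  20.3  93.6   0.   66.2  -0.1]
turn deg [-1.00e-02 -1.10e-01 -1.65e+02] units [-2.00e-04 -1.80e-03 -2.75e+00]
```

Request:
drive_tool:
  targets:
    - {"x": 0,"y": -0.2,"z": -0.45,"wx": 0,"wy": 0,"wz": 0,"hand": 1}
    - {"x": 0.37,"y": -0.45,"z": -0.2,"wx": 0,"wy": 0,"wz": 0,"hand": 1}
    - {"x": 0.37,"y": -0.45,"z": 0,"wx": 0,"wy": 0,"wz": 0,"hand": 1}
    - {"x": 0.37,"y": -0.45,"z": 0,"wx": 0,"wy": 0,"wz": 0,"hand": 1}
    - {"x": 0.37,"y": -0.45,"z": 0,"wx": 0,"wy": 0,"wz": 0,"hand": 1}
    - {"x": 0.37,"y": -0.45,"z": 0,"wx": 0,"wy": 0,"wz": 0,"hand": 1}
    - {"x": 0.37,"y": -0.45,"z": 0,"wx": 0,"wy": 0,"wz": 0,"hand": 1}
    - {"x": 0.37,"y": -0.45,"z": 0,"wx": 0,"wy": 0,"wz": 0,"hand": 1}

```text
time: 1.1
eef_pos: [0.3316, -0.2015, 0.4697]
orientation: [[0.958, 0.287, 0.0], [0.287, -0.958, -0.0], [0.0, 0.0, -1.0]]
force: [1.5, 0.5, 1.5]
finger_gap: 1.003
```

```bash
python3 to.py .546 .266 .288 -1 -.03 0
```

```text
shift units(0.1m) [ 3.395 -3.863  1.817] t 1.1 p [ 0.3316 -0.2015  0.4697] q [-31.5  -5.9 115.4   0.   70.5  41.8]
turn deg [ 3.0000e-02  1.0000e-02 -1.6503e+02] units [ 5.0000e-04  2.0000e-04 -2.7505e+00]
```

Request:
drive_tool:
  targets:
    - {"x": 0.4,"y": -0.45,"z": 0,"wx": 0,"wy": 0,"wz": 0,"hand": 1}
    - {"x": 0.4,"y": -0.45,"z": 0,"wx": 0,"wy": 0,"wz": 0,"hand": 1}
    - {"x": 0.4,"y": -0.45,"z": 0,"wx": 0,"wy": 0,"wz": 0,"hand": 1}
    - {"x": 0.4,"y": -0.45,"z": 0,"wx": 0,"wy": 0,"wz": 0,"hand": 1}
    - {"x": 0.4,"y": -0.45,"z": 0,"wx": 0,"wy": 0,"wz": 0,"hand": 1}
    - {"x": 0.4,"y": -0.45,"z": 0,"wx": 0,"wy": 0,"wz": 0,"hand": 1}
    - {"x": 0.4,"y": -0.45,"z": 0,"wx": 0,"wy": 0,"wz": 0,"hand": 1}
    - {"x": 0.6,"y": -0.7,"z": 0,"wx": 0,"wy": 0,"wz": 0,"hand": 1}

```text
time: 2.1
eef_pos: [0.5348, 0.2381, 0.4694]
orientation: [[0.958, 0.288, -0.0], [0.288, -0.958, -0.0], [-0.0, 0.0, -1.0]]
force: [0.9, -0.3, 1.3]
finger_gap: 1.004
```

Request:
drive_tool:
  targets:
    - {"x": 0,"y": 0,"z": 0,"wx": 0,"wy": 0,"wz": -0.17,"hand": 1}
    - {"x": 0,"y": 0,"z": 0,"wx": 0,"wy": 0,"wz": -0.17,"hand": 1}
    - {"x": 0,"y": 0,"z": 0,"wx": 0,"wy": 0,"wz": -0.17,"hand": 1}
    - {"x": 0,"y": 0,"z": 0,"wx": 0,"wy": 0,"wz": -0.17,"hand": 1}
    - {"x": 0,"y": 0,"z": 0,"wx": 0,"wy": 0,"wz": -0.17,"hand": 1}
    - {"x": 0,"y": 0,"z": 0,"wx": 0,"wy": 0,"wz": -0.17,"hand": 1}
    - {"x": 0,"y": 0,"z": 0,"wx": 0,"wy": 0,"wz": -0.17,"hand": 1}
    - {"x": 0,"y": 0,"z": 0,"wx": 0,"wy": 0,"wz": -0.17,"hand": 1}

```text
time: 3.1
eef_pos: [0.5342, 0.2361, 0.4693]
orientation: [[-0.15, 0.989, -0.001], [0.989, 0.15, -0.0], [-0.0, -0.001, -1.0]]
force: [-0.3, -0.6, 1.5]
finger_gap: 0.995
```

Request:
drive_tool:
  targets:
    - {"x": 0,"y": 0,"z": 0,"wx": 0,"wy": 0,"wz": -0.17,"hand": 1}
    - {"x": 0,"y": 0,"z": 0,"wx": 0,"wy": 0,"wz": -0.17,"hand": 1}
    - {"x": 0,"y": 0,"z": 0,"wx": 0,"wy": 0,"wz": -0.17,"hand": 1}
    - {"x": 0,"y": 0,"z": 0,"wx": 0,"wy": 0,"wz": -0.17,"hand": 1}
    - {"x": 0,"y": 0,"z": 0,"wx": 0,"wy": 0,"wz": -0.17,"hand": 1}
    - {"x": 0,"y": 0,"z": 0,"wx": 0,"wy": 0,"wz": -0.17,"hand": 1}
    - {"x": 0,"y": 0,"z": 0,"wx": 0,"wy": 0,"wz": -0.17,"hand": 1}
    - {"x": 0,"y": 0,"z": 0,"wx": 0,"wy": 0,"wz": -0.17,"hand": 1}

```text
time: 4.1
eef_pos: [0.5342, 0.2361, 0.4693]
orientation: [[-1.0, -0.004, -0.001], [-0.004, 1.0, -0.0], [0.001, -0.0, -1.0]]
force: [-0.4, -0.8, 0.1]
finger_gap: 1.004
```

```bash
python3 to.py .546 .266 .288 -1 -.03 0
```

```text
shift units(0.1m) [-0.121  0.299  1.813] t 4.1 p [0.5342 0.2361 0.4693] q [ 23.7  13.4  94.5   0.   72.1 -66.6]
turn deg [-0.02 -0.04 -1.46] units [-0.0003 -0.0007 -0.0243]
```

Request:
drive_tool:
  targets:
    - {"x": -0.12,"y": 0.3,"z": 0.3,"wx": 0,"wy": 0,"wz": -0.024,"hand": 1}
    - {"x": 0,"y": 0,"z": 0.4,"wx": 0,"wy": 0,"wz": 0,"hand": 1}
    - {"x": 0,"y": 0,"z": 0.4,"wx": 0,"wy": 0,"wz": 0,"hand": 1}
    - {"x": 0,"y": 0,"z": 0.4,"wx": 0,"wy": 0,"wz": 0,"hand": 1}
    - {"x": 0,"y": 0,"z": 0.25,"wx": 0,"wy": 0,"wz": 0,"hand": 1}
    - {"x": 0,"y": 0,"z": 0.06,"wx": 0,"wy": 0,"wz": 0,"hand": 1}

```text
time: 4.85
eef_pos: [0.5457, 0.2658, 0.2867]
orientation: [[-1.0, -0.024, -0.003], [-0.024, 1.0, -0.002], [0.003, -0.002, -1.0]]
force: [0.1, -0.1, 0.2]
finger_gap: 0.997
```

Request:
drive_tool:
  targets:
    - {"x": 0,"y": 0,"z": 0,"wx": 0,"wy": 0,"wz": 0,"hand": 0}
    - {"x": 0,"y": 0,"z": 0,"wx": 0,"wy": 0,"wz": 0,"hand": 0}
    - {"x": 0,"y": 0,"z": 0,"wx": 0,"wy": 0,"wz": 0,"hand": 0}
    - {"x": 0,"y": 0,"z": 0,"wx": 0,"wy": 0,"wz": 0,"hand": 0}
    - {"x": 0,"y": 0,"z": 0,"wx": 0,"wy": 0,"wz": 0,"hand": 0}
    - {"x": 0,"y": 0,"z": 0,"wx": 0,"wy": 0,"wz": 0,"hand": 0}
  newtons: 30

```text
time: 5.6
eef_pos: [0.5466, 0.2662, 0.2895]
orientation: [[-1.0, -0.024, 0.001], [-0.024, 1.0, 0.0], [-0.001, 0.0, -1.0]]
force: [-0.3, -0.4, 5.3]
finger_gap: 0.184
```

```bash
python3 st.py
```

```text
5.6 q [ 25.8  26.1 101.2  -0.   52.7 -65.5] p [0.5466 0.2662 0.2895] F [-0.3 -0.4  5.3] gap 0.184
[[-0.9997 -0.0237  0.0009]
 [-0.0237  0.9997  0.0004]
 [-0.001   0.0004 -1.    ]]
```

Request:
drive_tool:
  targets:
    - {"x": 0,"y": 0,"z": 0,"wx": 0,"wy": 0,"wz": 0.08,"hand": 0}
    - {"x": 0,"y": 0,"z": 0,"wx": 0,"wy": 0,"wz": 0.16,"hand": 0}
    - {"x": 0,"y": 0,"z": 0,"wx": 0,"wy": 0,"wz": 0.16,"hand": 0}
    - {"x": 0,"y": 0,"z": 0,"wx": 0,"wy": 0,"wz": 0.16,"hand": 0}
    - {"x": 0,"y": 0,"z": 0,"wx": 0,"wy": 0,"wz": 0.16,"hand": 0}
    - {"x": 0,"y": 0,"z": 0,"wx": 0,"wy": 0,"wz": 0.16,"hand": 0}
    - {"x": 0,"y": 0,"z": 0,"wx": 0,"wy": 0,"wz": 0.16,"hand": 0}
    - {"x": 0,"y": 0,"z": 0,"wx": 0,"wy": 0,"wz": 0.16,"hand": 0}

```text
time: 6.6
eef_pos: [0.546, 0.2653, 0.2895]
orientation: [[-0.327, 0.945, -0.001], [0.945, 0.327, -0.002], [-0.001, -0.002, -1.0]]
force: [-5.1, -7.1, 11.0]
finger_gap: 0.184
```

Request:
drive_tool:
  targets:
    - {"x": 0,"y": 0,"z": 0,"wx": 0,"wy": 0,"wz": 0.16,"hand": 0}
    - {"x": 0,"y": 0,"z": 0,"wx": 0,"wy": 0,"wz": 0.1,"hand": 0}
    - {"x": 0,"y": 0,"z": 0,"wx": 0,"wy": 0,"wz": 0.063,"hand": 0}
    - {"x": 0,"y": 0,"z": 0,"wx": 0,"wy": 0,"wz": 0,"hand": 0}
    - {"x": 0,"y": 0,"z": 0,"wx": 0,"wy": 0,"wz": 0,"hand": 0}

```text
time: 7.22
eef_pos: [0.5457, 0.2653, 0.2895]
orientation: [[0.0, 1.0, -0.002], [1.0, -0.0, -0.002], [-0.002, -0.002, -1.0]]
force: [-6.2, -6.4, 12.9]
finger_gap: 0.178
```

```bash
python3 st.py; python3 look.py b; python3 -c "
from h import *
crop('b','top',80,130,230,270,5,'b1.png');crop('b','scene',330,230,530,380,4,'b2.png')"
```

```text
7.225 q [ 25.8  26.  101.2  -0.1  52.9  25.9] p [0.5457 0.2653 0.2895] F [-6.2 -6.4 12.9] gap 0.178
[[ 0.0003  1.     -0.0019]
 [ 1.     -0.0003 -0.0019]
 [-0.0019 -0.0019 -1.    ]]
7.325 [ 2.57991977e+01  2.60096752e+01  1.01240207e+02 -6.01109738e-02
  5.28952132e+01  2.58539467e+01] [0.54568182 0.2652922  0.28950124] 0.17643739430212818
```

View pics/b2.png

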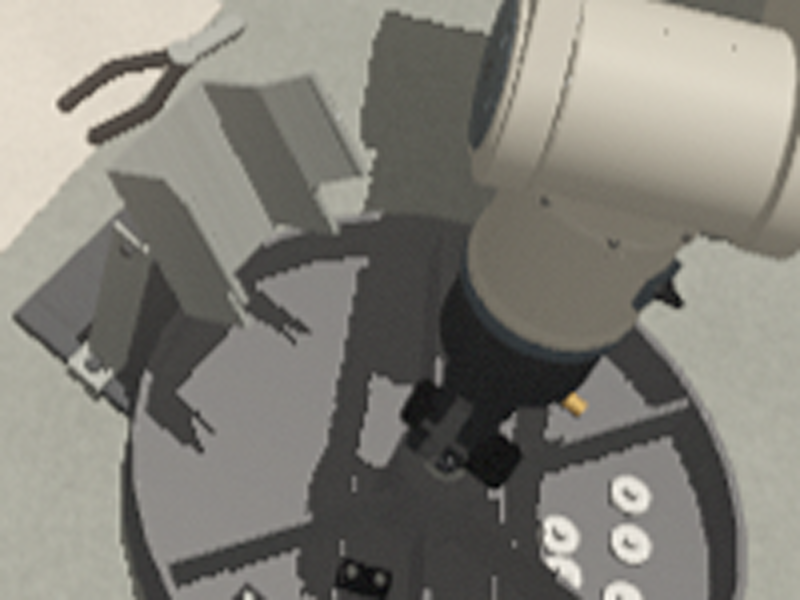

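View pics/b1.png

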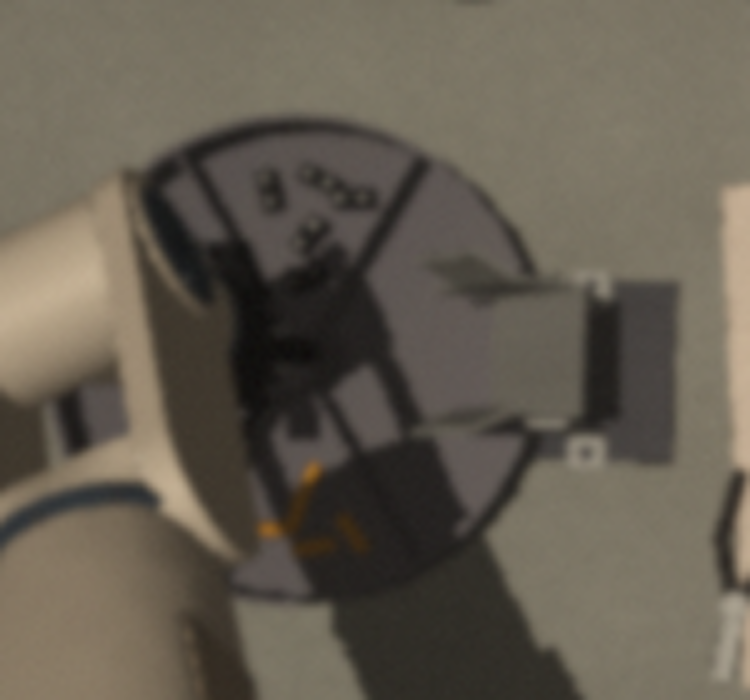

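Request:
drive_tool:
  targets:
    - {"x": 0,"y": 0,"z": 0,"wx": 0,"wy": 0,"wz": 0,"hand": 0.7}
    - {"x": 0,"y": 0,"z": 0,"wx": 0,"wy": 0,"wz": 0,"hand": 0.7}
    - {"x": 0,"y": 0,"z": 0,"wx": 0,"wy": 0,"wz": 0,"hand": 0.8}
    - {"x": 0,"y": 0,"z": 0,"wx": 0,"wy": 0,"wz": 0,"hand": 1}
    - {"x": 0,"y": 0,"z": -0.4,"wx": 0,"wy": 0,"wz": 0,"hand": 1}
    - {"x": 0,"y": 0,"z": -0.5,"wx": 0,"wy": 0,"wz": 0,"hand": 1}
    - {"x": 0,"y": 0,"z": -0.5,"wx": 0,"wy": 0,"wz": 0,"hand": 1}
    - {"x": 0,"y": 0,"z": -0.5,"wx": 0,"wy": 0,"wz": 0,"hand": 1}

```text
time: 8.32
eef_pos: [0.5462, 0.2661, 0.4803]
orientation: [[0.0, 1.0, 0.0], [1.0, -0.0, 0.0], [0.0, 0.0, -1.0]]
force: [1.1, 1.1, -0.3]
finger_gap: 1.002
```

```bash
cat > m2.py <<'E'
from h import *
from scipy.optimize import least_squares
import sys
n=sys.argv[1]; x0,y0=float(sys.argv[2]),float(sys.argv[3])
A=[]
for cam in ("top","scene"):
    p,d=load(n,cam);W=pts(cam,d)
    g=p.astype(int).mean(-1)
    v,u=np.mgrid[0:420,0:560]
    R=ray(cam,np.stack([u.ravel(),v.ravel()],-1),.036).reshape(420,560,3)
    m=(np.abs(W[...,2]-.036)<.007)&(np.abs(R[...,0]-x0)<.06)&(np.abs(R[...,1]-y0)<.075)
    Q=R[m];A.append(Q)
    print(cam,len(Q),Q.min(0),Q.max(0))
    # lines: x = c + t*y ± .022
    def f(q): 
        r=Q[:,0]-q[0]-q[1]*(Q[:,1]-y0); return np.minimum(np.abs(r-.022),np.abs(r+.022))
    best=min((least_squares(f,[x0+dx,t],loss="cauchy",f_scale=.0015) for dx in (-.012,-.006,0,.006,.012) for t in (-.1,0,.1)),key=lambda o:o.cost)
    q=best.x; r=Q[:,0]-q[0]-q[1]*(Q[:,1]-y0); k=np.abs(np.abs(r)-.022)<.004
    print("  centre x at y0",q[0],"slope dx/dy",q[1],"yaw of +y dir",np.degrees(np.arctan(-q[1])),k.sum(),"y range",np.sort(Q[k][:,1])[[0,2,-3,-1]])
E
python3 m2.py a .506 -.355
python3 - <<'E'
from h import *
p,d=load("a","top");W=pts("top",d)
# riser front edge at v rows
for v in range(150,290,20):
    u=np.where((W[v,300:345,2]>.06))[0]; print(v, W[v,300+u[1]] if len(u)>1 else None)
E
```

```text
top 140 [ 0.48435517 -0.3927205   0.036     ] [ 0.53363831 -0.31209377  0.036     ]
  centre x at y0 0.5077689757177895 slope dx/dy 0.055353476063381146 yaw of +y dir -3.1682873143491768 57 y range [-0.3927205  -0.38922916 -0.31588445 -0.31209377]
scene 228 [ 0.48016204 -0.41170722  0.036     ] [ 0.5352     -0.31015479  0.036     ]
  centre x at y0 0.5078381759640187 slope dx/dy 0.06312717349698158 yaw of +y dir -3.6121275446204595 121 y range [-0.41130888 -0.40917449 -0.3122492  -0.31015479]
150 [ 0.71854212 -0.4102376   0.08342006]
170 [ 0.65002348 -0.40637495  0.08089638]
190 [ 0.58174476 -0.39919808  0.07761483]
210 [ 0.51319854 -0.39483023  0.07992802]
230 [ 0.44517563 -0.39025366  0.08453185]
250 [ 0.37760868 -0.38688929  0.07783788]
270 [ 0.31013456 -0.38306292  0.07560269]
```

Request:
drive_tool:
  targets:
    - {"x": -0.5,"y": -0.03,"z": 0,"wx": 0,"wy": 0,"wz": 0,"hand": 1}
    - {"x": -0.6,"y": -0.03,"z": 0,"wx": 0,"wy": 0,"wz": 0,"hand": 1}
    - {"x": -0.6,"y": -0.03,"z": 0,"wx": 0,"wy": 0,"wz": 0,"hand": 1}
    - {"x": -0.6,"y": -0.03,"z": 0,"wx": 0,"wy": 0,"wz": 0,"hand": 1}
    - {"x": -0.6,"y": -0.03,"z": 0,"wx": 0,"wy": 0,"wz": 0,"hand": 1}
    - {"x": -0.6,"y": -0.03,"z": 0,"wx": 0,"wy": 0,"wz": 0,"hand": 1}
    - {"x": -0.6,"y": -0.03,"z": 0,"wx": 0,"wy": 0,"wz": 0,"hand": 1}
    - {"x": -0.6,"y": -0.03,"z": 0,"wx": 0,"wy": 0,"wz": 0,"hand": 1}

```text
time: 9.32
eef_pos: [0.5218, -0.2058, 0.4788]
orientation: [[0.0, 1.0, 0.001], [1.0, -0.0, -0.0], [-0.0, 0.001, -1.0]]
force: [1.4, 0.7, -0.2]
finger_gap: 1.001
```

Request:
drive_tool:
  targets:
    - {"x": -0.6,"y": -0.06,"z": 0,"wx": 0,"wy": 0,"wz": 0,"hand": 1}
    - {"x": -0.5,"y": -0.06,"z": 0,"wx": 0,"wy": 0,"wz": 0.05,"hand": 1}
    - {"x": -0.2,"y": -0.02,"z": 0.1,"wx": 0,"wy": 0,"wz": 0,"hand": 1}
    - {"x": 0,"y": 0,"z": 0.4,"wx": 0,"wy": 0,"wz": 0,"hand": 1}
    - {"x": 0,"y": 0,"z": 0.5,"wx": 0,"wy": 0,"wz": 0,"hand": 1}
    - {"x": 0,"y": 0,"z": 0.5,"wx": 0,"wy": 0,"wz": 0,"hand": 1}

```text
time: 10.07
eef_pos: [0.507, -0.3329, 0.327]
orientation: [[0.052, 0.999, 0.0], [0.999, -0.052, 0.0], [0.0, 0.0, -1.0]]
force: [1.3, -0.2, -0.5]
finger_gap: 0.999
```

```bash
python3 to.py .5085 -.344 .183 .059 1 0
```

```text
shift units(0.1m) [-0.11  0.02  1.44] t 10.075 p [ 0.507  -0.3329  0.327 ] q [-33.4  23.3  99.9   0.   56.8 -30.5]
turn deg [ 0.01 -0.02  0.41] units [ 0.0002 -0.0003  0.0069]
```

Request:
drive_tool:
  targets:
    - {"x": -0.11,"y": 0.02,"z": 0.3,"wx": 0,"wy": 0,"wz": 0.007,"hand": 1}
    - {"x": 0,"y": 0,"z": 0.4,"wx": 0,"wy": 0,"wz": 0,"hand": 1}
    - {"x": 0,"y": 0,"z": 0.3,"wx": 0,"wy": 0,"wz": 0,"hand": 1}

```text
time: 10.45
eef_pos: [0.5082, -0.3437, 0.2266]
orientation: [[0.059, 0.998, -0.001], [0.998, -0.059, 0.001], [0.001, -0.002, -1.0]]
force: [1.2, -0.2, -0.0]
finger_gap: 1.002
```

```bash
python3 look.py c; python3 -c "
from h import *
crop('c','top',80,130,230,270,4,'c1.png');crop('c','scene',220,130,340,240,6,'c2.png')"
```

```text
10.55 [-3.42180602e+01  3.15012079e+01  1.02235683e+02  1.92269821e-02
  4.66447741e+01 -3.08554850e+01] [ 0.50727291 -0.34311216  0.22508163] 1.0004273124712508
```

View pics/c1.png

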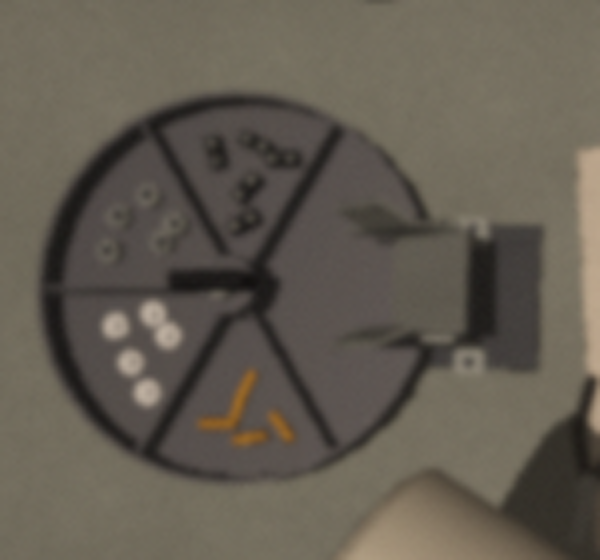

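View pics/c2.png

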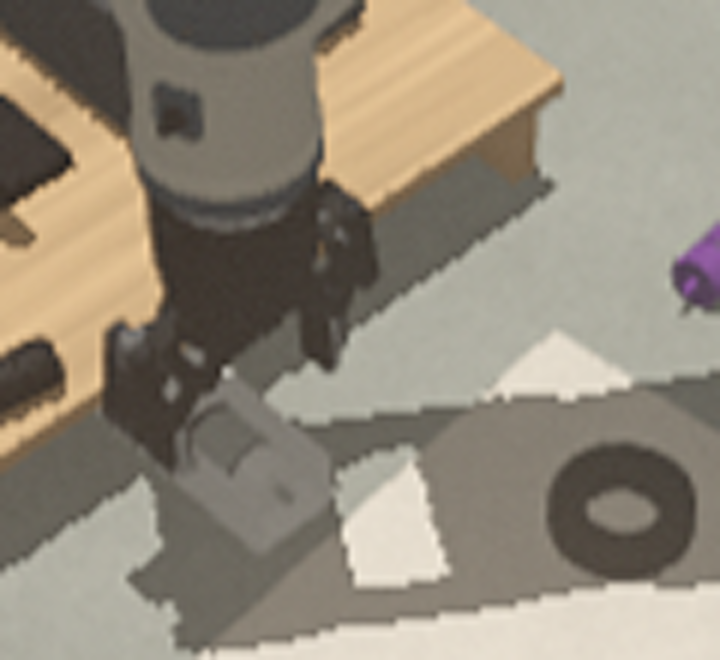

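```bash
sed 's/load("a"/load("c"/' m1.py > m1c.py; python3 m1c.py
```

```text
hub axis [0.54653415 0.26686942] 583
top bar 100 [0.54637861 0.26620188] [0.55490466 0.29720937 0.15196914] [0.53833435 0.23522219 0.12803767]
[0.00262286 0.99999656] [0.0185031  0.06583511]
chute [0.48630317 0.04342048 0.11756696] [0.60007992 0.15431161 0.25601262] [0.54628184 0.0887327  0.18190325]
floor 442 [-0.0043054  -1.06958514  0.25241771] yaw -0.2306311690938418 slope 46.92594764256708 xmean 0.5045012669485069 0.5839117141386199 0.5460909407462244 [0.54609094 0.07907828 0.16548562]
scene bar 311 [0.54932725 0.26821745] [0.55595403 0.29949751 0.15116537] [0.53791202 0.23578436 0.12806645]
[0.00472726 0.99998883] [0.01647425 0.06362786]
chute [0.48529257 0.04262526 0.11526846] [0.60135709 0.15245345 0.25245641] [0.53553111 0.09477446 0.17992481]
floor 1082 [ 0.00503115 -1.01531744  0.24190756] yaw 0.283912660336423 slope 45.43582050499697 xmean 0.5015386931728946 0.591330133002212 0.5381255252160795 [0.53812553 0.07959265 0.16380315]
```

Request:
drive_tool:
  targets:
    - {"x": 0,"y": 0,"z": 0.25,"wx": 0,"wy": 0,"wz": 0,"hand": 1}
    - {"x": 0,"y": 0,"z": 0.17,"wx": 0,"wy": 0,"wz": 0,"hand": 1}
    - {"x": 0,"y": 0,"z": 0,"wx": 0,"wy": 0,"wz": 0,"hand": 1}

```text
time: 10.92
eef_pos: [0.5083, -0.3443, 0.1861]
orientation: [[0.06, 0.998, -0.001], [0.998, -0.06, 0.001], [0.001, -0.002, -1.0]]
force: [-0.1, 0.1, 0.2]
finger_gap: 1.001
```

Request:
drive_tool:
  targets:
    - {"x": 0,"y": 0,"z": 0,"wx": 0,"wy": 0,"wz": 0,"hand": 0.6}
    - {"x": 0,"y": 0,"z": 0,"wx": 0,"wy": 0,"wz": 0,"hand": 0.5}
    - {"x": 0,"y": 0,"z": 0,"wx": 0,"wy": 0,"wz": 0,"hand": 0.4}
    - {"x": 0,"y": 0,"z": 0,"wx": 0,"wy": 0,"wz": 0,"hand": 0.3}
    - {"x": 0,"y": 0,"z": 0,"wx": 0,"wy": 0,"wz": 0,"hand": 0.3}
  newtons: 40

```text
time: 11.55
eef_pos: [0.5087, -0.345, 0.1878]
orientation: [[0.06, 0.998, 0.001], [0.998, -0.06, -0.001], [-0.0, 0.001, -1.0]]
force: [-0.6, 0.9, 6.3]
finger_gap: 0.555
```

```bash
python3 to.py .565 -.17 .183 .059 1 0; python3 st.py|head -1
```

```text
shift units(0.1m) [1.781 0.456 0.048] t 11.55 p [ 0.5087 -0.345   0.1878] q [-34.3  34.7 102.8   0.   42.5 -30.8]
turn deg [ 0.05  0.03 -0.08] units [ 0.0009  0.0005 -0.0014]
11.55 q [-34.3  34.7 102.8   0.   42.5 -30.8] p [ 0.5087 -0.345   0.1878] F [-0.6  0.9  6.3] gap 0.555
```

Request:
drive_tool:
  targets:
    - {"x": 0.02,"y": 0,"z": -0.04,"wx": 0,"wy": 0,"wz": 0,"hand": 0.3}
    - {"x": 0.08,"y": 0.02,"z": 0,"wx": 0,"wy": 0,"wz": 0,"hand": 0.3}
    - {"x": 0.13,"y": 0.03,"z": 0,"wx": 0,"wy": 0,"wz": 0,"hand": 0.3}
    - {"x": 0.16,"y": 0.04,"z": 0,"wx": 0,"wy": 0,"wz": 0,"hand": 0.3}
    - {"x": 0.18,"y": 0.05,"z": 0,"wx": 0,"wy": 0,"wz": 0,"hand": 0.3}
    - {"x": 0.2,"y": 0.05,"z": 0,"wx": 0,"wy": 0,"wz": 0,"hand": 0.3}
    - {"x": 0.2,"y": 0.05,"z": 0,"wx": 0,"wy": 0,"wz": 0,"hand": 0.3}
    - {"x": 0.2,"y": 0.05,"z": 0,"wx": 0,"wy": 0,"wz": 0,"hand": 0.3}

```text
time: 12.55
eef_pos: [0.545, -0.2282, 0.1907]
orientation: [[0.06, 0.998, 0.0], [0.998, -0.06, 0.0], [0.0, 0.0, -1.0]]
force: [0.1, 0.3, -3.0]
finger_gap: 0.548
```

Request:
drive_tool:
  targets:
    - {"x": 0.2,"y": 0.06,"z": 0,"wx": 0,"wy": 0,"wz": 0,"hand": 0.3}
    - {"x": 0.17,"y": 0.06,"z": 0,"wx": 0,"wy": 0,"wz": 0,"hand": 0.3}
    - {"x": 0.13,"y": 0.05,"z": 0,"wx": 0,"wy": 0,"wz": 0,"hand": 0.3}
    - {"x": 0.08,"y": 0.02,"z": 0,"wx": 0,"wy": 0,"wz": 0,"hand": 0.3}
    - {"x": 0.03,"y": 0,"z": 0,"wx": 0,"wy": 0,"wz": 0,"hand": 0.3}

```text
time: 13.18
eef_pos: [0.5672, -0.1697, 0.1907]
orientation: [[0.06, 0.998, -0.0], [0.998, -0.06, -0.0], [-0.0, -0.0, -1.0]]
force: [-1.1, -0.5, -2.7]
finger_gap: 0.546
```

```bash
python3 st.py; python3 look.py d; python3 -c "
from h import *
crop('d','top',220,120,430,300,3.5,'d1.png');crop('d','scene',220,130,380,260,5,'d2.png')"
```

```text
13.175 q [-16.8  33.1 105.7  -0.   41.3 -13.4] p [ 0.5672 -0.1697  0.1907] F [-1.1 -0.5 -2.7] gap 0.546
[[ 0.0597  0.9982 -0.    ]
 [ 0.9982 -0.0597 -0.0001]
 [-0.0001 -0.     -1.    ]]
13.275 [-1.68345294e+01  3.30673046e+01  1.05676182e+02 -4.53775732e-03
  4.12719811e+01 -1.33917619e+01] [ 0.56696782 -0.16999265  0.19061088] 0.5533711118437667
```

View pics/d2.png

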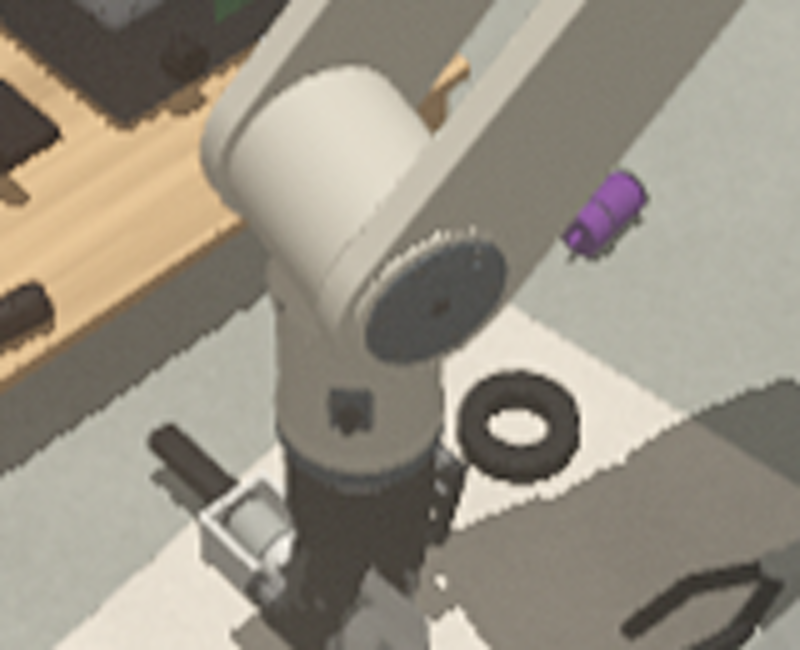

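Request:
drive_tool:
  targets:
    - {"x": 0,"y": 0,"z": 0.02,"wx": 0,"wy": 0,"wz": 0,"hand": 0.3}
    - {"x": 0,"y": 0,"z": 0.015,"wx": 0,"wy": 0,"wz": 0,"hand": 0.3}
    - {"x": 0,"y": 0,"z": 0,"wx": 0,"wy": 0,"wz": 0,"hand": 0.3}

```text
time: 13.65
eef_pos: [0.567, -0.1704, 0.1878]
orientation: [[0.06, 0.998, -0.0], [0.998, -0.06, -0.0], [-0.0, -0.0, -1.0]]
force: [-2.4, 1.3, 6.0]
finger_gap: 0.554
```

Request:
drive_tool:
  targets:
    - {"x": 0,"y": 0,"z": 0,"wx": 0,"wy": 0,"wz": 0,"hand": 0.65}
    - {"x": 0,"y": 0,"z": 0,"wx": 0,"wy": 0,"wz": 0,"hand": 0.75}
    - {"x": 0,"y": 0,"z": 0,"wx": 0,"wy": 0,"wz": 0,"hand": 0.9}
    - {"x": 0,"y": 0,"z": -0.1,"wx": 0,"wy": 0,"wz": 0,"hand": 0.9}
    - {"x": 0,"y": 0,"z": -0.3,"wx": 0,"wy": 0,"wz": 0,"hand": 0.9}
    - {"x": 0,"y": 0,"z": -0.5,"wx": 0,"wy": 0,"wz": 0,"hand": 0.9}
    - {"x": -0.5,"y": 0,"z": 0,"wx": 0,"wy": 0,"wz": 0,"hand": 0.9}
    - {"x": -0.5,"y": 0,"z": 0,"wx": 0,"wy": 0,"wz": 0,"hand": 0.9}

```text
time: 14.65
eef_pos: [0.5615, -0.2706, 0.2791]
orientation: [[0.058, 0.998, 0.002], [0.998, -0.058, -0.001], [-0.001, 0.002, -1.0]]
force: [-0.1, -0.3, -0.5]
finger_gap: 0.901
```

```bash
python3 st.py; python3 look.py e; python3 -c "
from h import *
crop('e','top',220,120,430,300,3.5,'e1.png');crop('e','scene',220,130,380,290,4.5,'e2.png')"; python3 m2.py e .563 -.205
```

```text
14.65 q [-25.9  28.   99.5  -0.   52.3 -22.5] p [ 0.5615 -0.2706  0.2791] F [-0.1 -0.3 -0.5] gap 0.901
[[ 0.0583  0.9983  0.0023]
 [ 0.9983 -0.0583 -0.0011]
 [-0.001   0.0024 -1.    ]]
14.75 [-2.61269414e+01  2.80732248e+01  9.94577797e+01 -7.54831997e-02
  5.22982266e+01 -2.24856664e+01] [ 0.56100812 -0.27368807  0.27844728] 0.9052605202732417
top 106 [ 0.5408824  -0.25649486  0.036     ] [ 0.59415903 -0.1407812   0.036     ]
  centre x at y0 0.5662798693589242 slope dx/dy 0.06873807337058001 yaw of +y dir -3.9322161408268985 37 y range [-0.2564608  -0.24945669 -0.14431625 -0.1407812 ]
scene 399 [ 0.53636669 -0.27925664  0.036     ] [ 0.59552549 -0.13567777  0.036     ]
  centre x at y0 0.5663577609173938 slope dx/dy 0.08118999373314087 yaw of +y dir -4.641662851535238 185 y range [-0.2744615  -0.27206336 -0.13779578 -0.13567777]
```

View pics/e2.png

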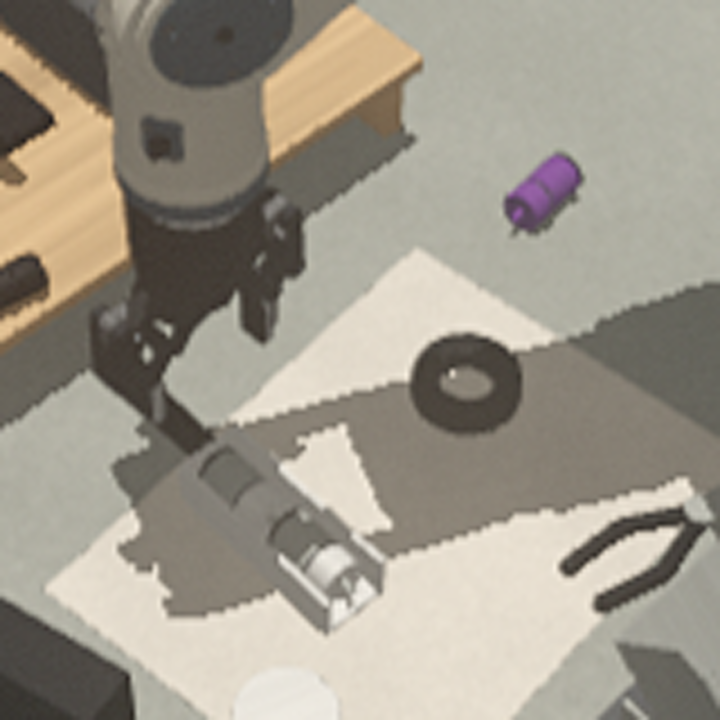

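View pics/e1.png

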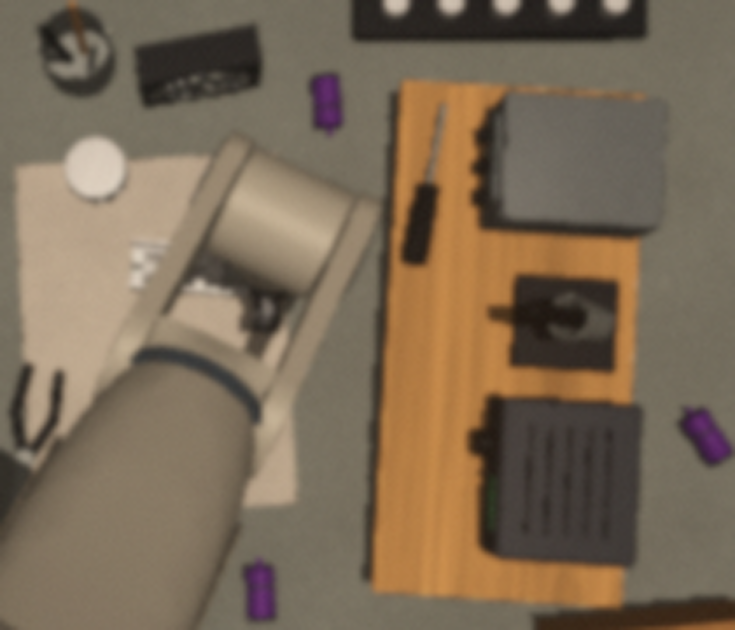

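```bash
python3 to.py .5585 -.3075 .184 .075 1 0
python3 - <<'E'
# handle centreline from scene image: dark pixels on z=.036 plane near the handle
from h import *
p,d=load("e","scene");W=pts("scene",d)
g=p.max(-1).astype(int)
m=(np.abs(W[...,2]-.036)<.008)&(g<75)&(np.abs(W[...,0]-.56)<.03)&(np.abs(W[...,1]+.3)<.045)
v,u=np.where(m);R=ray("scene",np.stack([u,v],-1),.036);print(len(R),R.min(0),R.max(0),R.mean(0)); print(np.polyfit(R[:,1],R[:,0],1))
E
```

```text
shift units(0.1m) [-0.337 -0.006  0.945] t 14.75 p [ 0.561  -0.2737  0.2784] q [-26.1  28.1  99.5  -0.1  52.3 -22.5]
turn deg [0.14 0.12 0.69] units [0.0023 0.002  0.0116]
65 [ 0.54986293 -0.31750784  0.036     ] [ 0.57089518 -0.27682556  0.036     ] [ 0.56003458 -0.29424198  0.036     ]
[0.20355516 0.61992905]
```

Request:
drive_tool:
  targets:
    - {"x": -0.34,"y": 0,"z": 0,"wx": 0,"wy": 0,"wz": 0.012,"hand": 0.9}
    - {"x": 0,"y": 0,"z": 0.3,"wx": 0,"wy": 0,"wz": 0,"hand": 0.9}
    - {"x": 0,"y": 0,"z": 0.35,"wx": 0,"wy": 0,"wz": 0,"hand": 0.9}
    - {"x": 0,"y": 0,"z": 0.27,"wx": 0,"wy": 0,"wz": 0,"hand": 0.9}
    - {"x": 0,"y": 0,"z": 0,"wx": 0,"wy": 0,"wz": 0,"hand": 0.9}

```text
time: 15.38
eef_pos: [0.5583, -0.3028, 0.1836]
orientation: [[0.072, 0.997, -0.004], [0.997, -0.072, 0.002], [0.002, -0.004, -1.0]]
force: [0.5, -0.2, -0.6]
finger_gap: 0.901
```

```bash
python3 to.py .5585 -.3075 .184 .075 1 0
```

```text
shift units(0.1m) [-0.047  0.006 -0.004] t 15.375 p [ 0.5583 -0.3028  0.1836] q [-28.6  36.4 100.    0.   43.8 -24.5]
turn deg [-0.21 -0.1   0.13] units [-0.0035 -0.0017  0.0022]
```

Request:
drive_tool:
  targets:
    - {"x": -0.045,"y": 0,"z": 0,"wx": 0,"wy": 0,"wz": 0,"hand": 0.9}
    - {"x": 0,"y": 0,"z": 0,"wx": 0,"wy": 0,"wz": 0,"hand": 0.5}
    - {"x": 0,"y": 0,"z": 0,"wx": 0,"wy": 0,"wz": 0,"hand": 0.3}
    - {"x": 0,"y": 0,"z": 0,"wx": 0,"wy": 0,"wz": 0,"hand": 0.15}
    - {"x": 0,"y": 0,"z": 0,"wx": 0,"wy": 0,"wz": 0,"hand": 0}
    - {"x": 0,"y": 0,"z": 0,"wx": 0,"wy": 0,"wz": 0,"hand": 0}
    - {"x": 0,"y": 0,"z": 0,"wx": 0,"wy": 0,"wz": 0,"hand": 0}
  newtons: 110

```text
time: 16.25
eef_pos: [0.5588, -0.3083, 0.1859]
orientation: [[0.073, 0.997, 0.0], [0.997, -0.073, -0.0], [-0.0, 0.0, -1.0]]
force: [-2.2, 0.2, 6.6]
finger_gap: 0.214
```

Request:
drive_tool:
  targets:
    - {"x": 0,"y": 0,"z": 0,"wx": 0,"wy": 0,"wz": 0,"hand": 0}
    - {"x": 0,"y": 0,"z": -0.05,"wx": 0,"wy": 0,"wz": 0,"hand": 0}
    - {"x": 0,"y": 0,"z": -0.15,"wx": 0,"wy": 0,"wz": 0,"hand": 0}
    - {"x": 0,"y": 0,"z": -0.2,"wx": 0,"wy": 0,"wz": 0,"hand": 0}
    - {"x": 0,"y": 0,"z": -0.05,"wx": 0,"wy": 0,"wz": 0,"hand": 0}

```text
time: 16.88
eef_pos: [0.5595, -0.3087, 0.2326]
orientation: [[0.073, 0.997, 0.003], [0.997, -0.073, -0.002], [-0.001, 0.003, -1.0]]
force: [-0.4, -0.1, -3.4]
finger_gap: 0.207
```

```bash
python3 st.py; python3 look.py f; python3 -c "
from h import *
crop('f','scene',220,130,380,290,4.5,'f2.png')"
```

```text
16.875 q [-29.   32.6  98.8  -0.   48.4 -24.9] p [ 0.5595 -0.3087  0.2326] F [-0.4 -0.1 -3.4] gap 0.207
[[ 0.0726  0.9974  0.003 ]
 [ 0.9974 -0.0726 -0.0017]
 [-0.0015  0.0031 -1.    ]]
16.975 [-2.90209795e+01  3.26798853e+01  9.88238455e+01 -3.62107335e-04
  4.83778653e+01 -2.48567575e+01] [ 0.55907076 -0.30845118  0.23150177] 0.2083116365280752
```

View pics/f2.png

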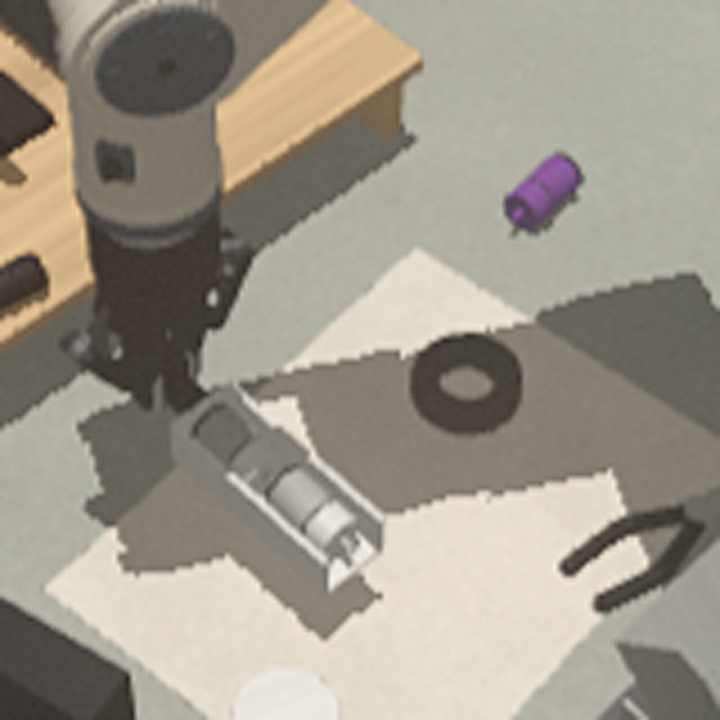

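```bash
cat > tilt.py <<'E'
import sys
from h import *
n=sys.argv[1];x0,y0,z0=map(float,sys.argv[2:5])
p,d=load(n,"scene");W=pts("scene",d)
m=(np.abs(W[...,2]-z0)<.03)&(np.abs(W[...,0]-x0)<.045)&(W[...,1]-y0>-.06)&(W[...,1]-y0<.075)
Q=W[m]
yb=np.linspace(y0-.06,y0+.075,10);k=np.digitize(Q[:,1],yb)
for i in range(1,10):
    S=Q[k==i]
    if len(S)>5: print(round(S[:,1].mean(),3),len(S),np.percentile(S[:,2],[50,80,90,95]).round(4), S[:,0].min().round(3),S[:,0].max().round(3))
E
python3 tilt.py f .566 -.204 .083
```

```text
-0.256 102 [0.0747 0.0782 0.0792 0.0807] 0.538 0.589
-0.241 100 [0.0731 0.0786 0.0797 0.0807] 0.54 0.59
-0.226 107 [0.0743 0.0783 0.0802 0.0808] 0.54 0.591
-0.213 95 [0.0697 0.0775 0.0794 0.0807] 0.542 0.592
-0.196 111 [0.0739 0.078  0.0789 0.08  ] 0.544 0.593
-0.181 104 [0.074  0.0778 0.0789 0.0803] 0.544 0.594
-0.166 107 [0.0741 0.078  0.0793 0.0803] 0.544 0.596
-0.153 114 [0.0685 0.0761 0.078  0.0789] 0.545 0.596
-0.142 23 [0.0679 0.0769 0.0781 0.0792] 0.547 0.595
```

Request:
drive_tool:
  targets:
    - {"x": 0,"y": 0,"z": -0.1,"wx": 0,"wy": 0,"wz": -0.01,"hand": 0}
    - {"x": 0,"y": 0,"z": -0.25,"wx": 0,"wy": 0,"wz": -0.01,"hand": 0}
    - {"x": 0,"y": 0,"z": -0.35,"wx": 0,"wy": 0,"wz": -0.01,"hand": 0}
    - {"x": 0,"y": 0,"z": -0.4,"wx": 0,"wy": 0,"wz": -0.01,"hand": 0}
    - {"x": 0,"y": 0,"z": -0.35,"wx": 0,"wy": 0,"wz": -0.01,"hand": 0}
    - {"x": 0,"y": 0,"z": -0.25,"wx": 0,"wy": 0,"wz": -0.01,"hand": 0}
    - {"x": 0.04,"y": 0,"z": -0.15,"wx": 0,"wy": 0,"wz": -0.01,"hand": 0}
    - {"x": 0.08,"y": 0,"z": -0.05,"wx": 0,"wy": 0,"wz": 0,"hand": 0}

```text
time: 17.98
eef_pos: [0.5587, -0.296, 0.4206]
orientation: [[-0.001, 1.0, 0.0], [1.0, 0.001, -0.0], [-0.0, 0.0, -1.0]]
force: [0.6, 0.5, -3.8]
finger_gap: 0.208
```

Request:
drive_tool:
  targets:
    - {"x": 0.15,"y": -0.02,"z": 0,"wx": 0,"wy": 0,"wz": 0,"hand": 0}
    - {"x": 0.22,"y": -0.02,"z": 0,"wx": 0,"wy": 0,"wz": 0,"hand": 0}
    - {"x": 0.25,"y": -0.02,"z": 0,"wx": 0,"wy": 0,"wz": 0,"hand": 0}
    - {"x": 0.25,"y": -0.02,"z": 0,"wx": 0,"wy": 0,"wz": 0,"hand": 0}
    - {"x": 0.25,"y": -0.02,"z": 0,"wx": 0,"wy": 0,"wz": 0,"hand": 0}
    - {"x": 0.22,"y": -0.02,"z": 0,"wx": 0,"wy": 0,"wz": 0,"hand": 0}
    - {"x": 0.15,"y": 0,"z": 0,"wx": 0,"wy": 0,"wz": 0,"hand": 0}
    - {"x": 0.06,"y": 0,"z": 0,"wx": 0,"wy": 0,"wz": 0,"hand": 0}

```text
time: 18.98
eef_pos: [0.5467, -0.1402, 0.4202]
orientation: [[-0.002, 1.0, 0.0], [1.0, 0.002, -0.0], [-0.0, 0.0, -1.0]]
force: [-0.6, -0.2, -3.1]
finger_gap: 0.208
```

```bash
python3 to.py .546 -.0955 .393 0 1 0;python3 look.py g; python3 -c "
from h import *
crop('g','scene',270,130,450,310,4.4,'g2.png');crop('g','top',150,130,330,290,4.4,'g1.png')"
```

```text
shift units(0.1m) [ 0.447 -0.007  0.272] t 18.975 p [ 0.5467 -0.1402  0.4202] q [-14.5  14.  100.2  -0.   65.8 -14.6]
turn deg [0.01 0.01 0.1 ] units [0.0001 0.0001 0.0016]
19.075 [-1.45956594e+01  1.40150566e+01  1.00145878e+02 -6.26809565e-03
  6.58333783e+01 -1.46712586e+01] [ 0.54680382 -0.14085493  0.420196  ] 0.20683145326205868
```

View pics/g2.png

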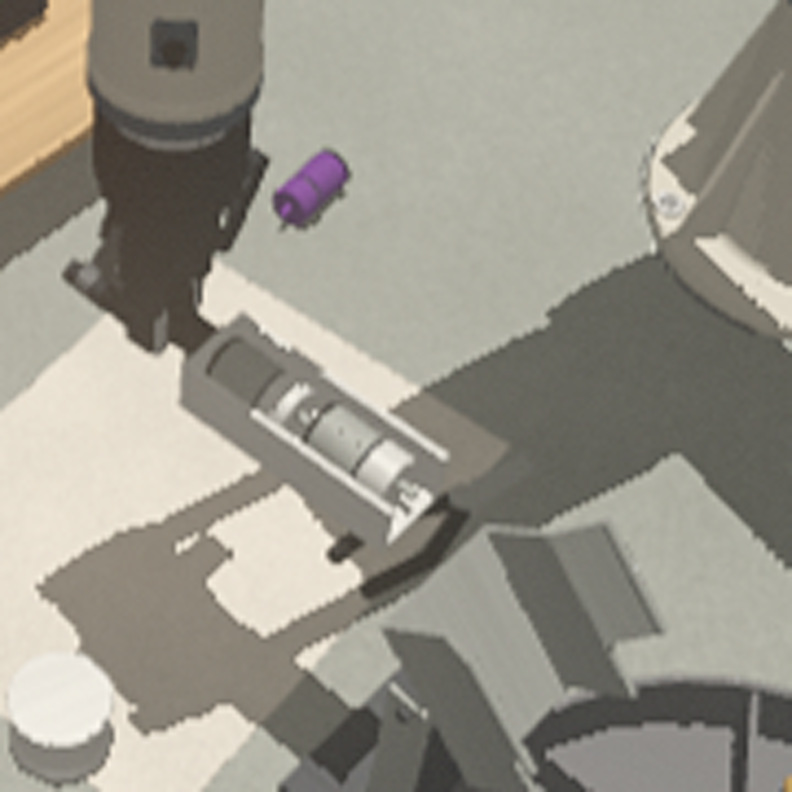

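View pics/g1.png

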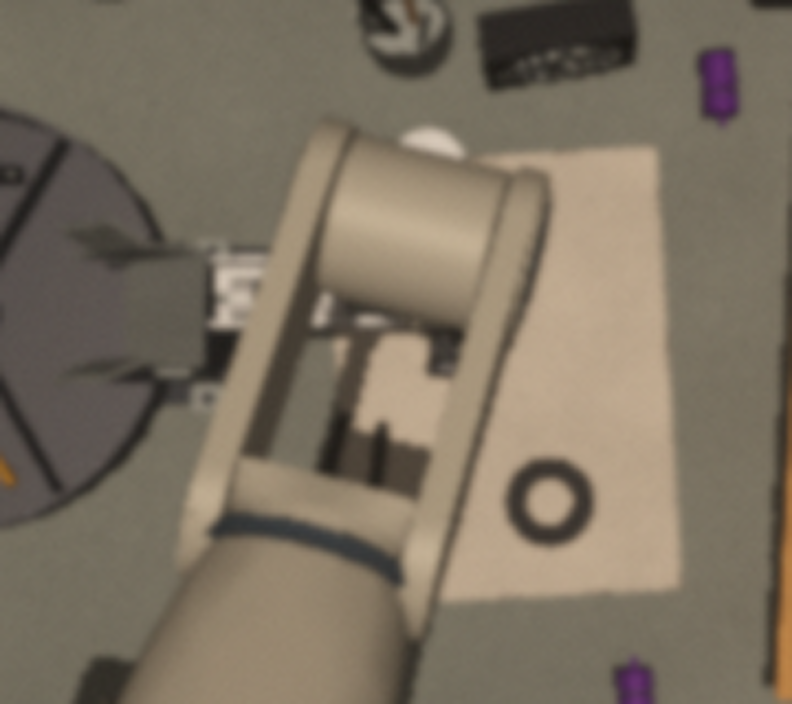

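```bash
python3 tilt.py g .546 -.036 .268
python3 - <<'E'
from h import *
p,d=load("g","scene");W=pts("scene",d)
m=(np.abs(W[...,2]-.2685)<.008)&(np.abs(W[...,0]-.546)<.06)&(W[...,1]>-.1)&(W[...,1]<.045)
Q=W[m]; 
for a,b in ((-.09,-.05),(-.05,-.02),(-.02,.02),(.02,.04)):
    S=Q[(Q[:,1]>a)&(Q[:,1]<b)];h=np.histogram(S[:,0],bins=np.arange(.50,.60,.004));print(a,h[0],)
print(np.sort(Q[:,1])[-5:])
E
```

```text
-0.089 148 [0.2617 0.2656 0.2677 0.2686] 0.523 0.572
-0.074 154 [0.2621 0.2661 0.2677 0.2687] 0.522 0.572
-0.059 164 [0.2624 0.2662 0.2674 0.268 ] 0.521 0.572
-0.045 151 [0.2577 0.2646 0.2666 0.2677] 0.52 0.572
-0.028 161 [0.2612 0.2651 0.267  0.2679] 0.52 0.572
-0.013 163 [0.2616 0.2658 0.2673 0.268 ] 0.522 0.573
0.002 169 [0.2619 0.2653 0.2665 0.2673] 0.521 0.571
0.016 175 [0.2574 0.2648 0.2668 0.268 ] 0.521 0.572
0.027 50 [0.2519 0.2627 0.2671 0.2685] 0.52 0.571
-0.09 [ 0  0  0  0  0 13 39  2 15 20 22 34 26 21  4  0 13 41  1  0  0  0  0  0]
-0.05 [ 0  0  0  0  1 12 27  1  7 11 11 15 15  2  0  0  9 30  0  0  0  0  0  0]
-0.02 [ 0  0  0  0  0 18 37  2 14 21 25 31 20 11  0  0 20 35  1  0  0  0  0  0]
0.02 [0 0 0 0 0 8 7 0 0 0 0 0 0 0 0 0 7 6 0 0 0 0 0 0]
[0.02782849 0.02789138 0.0282399  0.02827346 0.02880604]
```

Request:
drive_tool:
  targets:
    - {"x": 0.08,"y": 0,"z": 0,"wx": 0,"wy": 0,"wz": 0,"hand": 0}
    - {"x": 0.12,"y": 0,"z": 0.03,"wx": 0,"wy": 0,"wz": 0,"hand": 0}
    - {"x": 0.12,"y": 0,"z": 0.06,"wx": 0,"wy": 0,"wz": 0,"hand": 0}
    - {"x": 0.09,"y": 0,"z": 0.09,"wx": 0,"wy": 0,"wz": 0,"hand": 0}
    - {"x": 0.04,"y": 0,"z": 0.06,"wx": 0,"wy": 0,"wz": 0,"hand": 0}
    - {"x": 0,"y": 0,"z": 0.02,"wx": 0,"wy": 0,"wz": 0,"hand": 0}

```text
time: 19.82
eef_pos: [0.5465, -0.096, 0.3935]
orientation: [[-0.001, 1.0, -0.001], [1.0, 0.001, 0.0], [0.0, -0.001, -1.0]]
force: [-0.3, -0.1, -2.5]
finger_gap: 0.21
```

```bash
cat > plan.py <<'E'
# tipping plan: rotate tool about its y axis; give per-row shift (tool axes before each row) for 8 deg steps
from h import *
s=env.get_state();p=np.array(s["eef_pos"]);print(p,s["force"])
def tcp(th,clear):
    c,n=np.cos(th),np.sin(th);xs=np.array([0,c,-n]);zs=np.array([0,n,c])
    return np.array([.546,.0455,.199])+(.031-.171)*xs+(clear+.186)*zs,xs,zs
prev,xs,zs=p,np.array([0,1,0.]),np.array([0,0,1.])
for k in range(1,7):
    th=np.radians(8*k);q,nx,nz=tcp(th,.008)
    d=q-prev;print(8*k,"x",round(d@xs/.1,3),"z",round(-(d@zs)/.1,3),q.round(4)); prev,xs,zs=q,nx,nz
E
python3 plan.py; python3 st.py
```

```text
[ 0.54652578 -0.0959541   0.39347062] [-0.30096285 -0.10830629 -2.54646924]
8 x 0.298 z -0.171 [ 0.546  -0.0661  0.4106]
16 x 0.284 z -0.176 [ 0.546  -0.0356  0.4241]
24 x 0.284 z -0.176 [ 0.546  -0.0035  0.4332]
32 x 0.284 z -0.176 [0.546  0.0296 0.4377]
40 x 0.284 z -0.176 [0.546  0.063  0.4376]
48 x 0.284 z -0.176 [0.546  0.096  0.4329]
19.825 q [-10.1  14.7 102.9  -0.   62.5 -10.2] p [ 0.5465 -0.096   0.3935] F [-0.3 -0.1 -2.5] gap 0.21
[[-0.0013  1.     -0.001 ]
 [ 1.      0.0013  0.0001]
 [ 0.0001 -0.001  -1.    ]]
```

Request:
drive_tool:
  targets:
    - {"x": 0.15,"y": 0,"z": -0.08,"wx": 0,"wy": -0.067,"wz": 0,"hand": 0}
    - {"x": 0.145,"y": 0,"z": -0.09,"wx": 0,"wy": -0.067,"wz": 0,"hand": 0}
    - {"x": 0.145,"y": 0,"z": -0.09,"wx": 0,"wy": -0.067,"wz": 0,"hand": 0}

```text
time: 20.2
eef_pos: [0.5467, -0.0505, 0.4175]
orientation: [[0.0, 1.0, 0.001], [0.977, -0.0, -0.211], [-0.211, 0.001, -0.977]]
force: [-0.3, 0.2, -3.2]
finger_gap: 0.209
```

```bash
cat > rem.py <<'E'
import sys
from h import *
from scipy.spatial.transform import Rotation as R
th=np.radians(float(sys.argv[1]));cl=float(sys.argv[2])
s=env.get_state();p=np.array(s["eef_pos"]);R0=np.array(s["orientation"]).reshape(3,3)
c,n=np.cos(th),np.sin(th);xs=np.array([0,c,-n]);zs=np.array([0,n,c])
q=np.array([.546,.0455,.199])+(.031-.171)*xs+(cl+.186)*zs
T=np.stack([xs,[1,0,0],-zs],1)
print("shift",(R0.T@(q-p)/.1).round(3),"turn",(R.from_matrix(R0.T@T).as_rotvec(degrees=True)/60).round(3))
print("nowtilt",np.degrees(np.arctan2(-R0[2,0],R0[1,0])),"q",np.round(s["q"],1),"F",np.round(s["force"],1),"gap",s["finger_gap"],"t",s["time"])
E
python3 rem.py 12 .008;python3 rem.py 24 .008
```

```text
shift [-0.007 -0.007 -0.003] turn [ 0.001  0.003 -0.   ]
nowtilt 12.190494913501775 q [ -1.7  12.8 102.7 -13.5  64.8   4.1] F [-0.3  0.2 -3.2] gap 0.20945143899653504 t 20.2
shift [ 0.426 -0.007 -0.253] turn [ 0.001 -0.197 -0.   ]
nowtilt 12.190494913501775 q [ -1.7  12.8 102.7 -13.5  64.8   4.1] F [-0.3  0.2 -3.2] gap 0.20945143899653504 t 20.2
```

Request:
drive_tool:
  targets:
    - {"x": 0.21,"y": 0,"z": -0.13,"wx": 0,"wy": -0.1,"wz": 0,"hand": 0}
    - {"x": 0.21,"y": 0,"z": -0.13,"wx": 0,"wy": -0.1,"wz": 0,"hand": 0}
    - {"x": 0.21,"y": 0,"z": -0.13,"wx": 0,"wy": -0.1,"wz": 0,"hand": 0}
    - {"x": 0.21,"y": 0,"z": -0.13,"wx": 0,"wy": -0.1,"wz": 0,"hand": 0}
    - {"x": 0.21,"y": 0,"z": -0.13,"wx": 0,"wy": -0.1,"wz": 0,"hand": 0}

```text
time: 20.82
eef_pos: [0.5467, 0.0712, 0.4338]
orientation: [[0.001, 1.0, 0.001], [0.741, 0.0, -0.672], [-0.672, 0.002, -0.741]]
force: [-0.8, -0.7, -2.6]
finger_gap: 0.21
```

```bash
python3 rem.py 42 .008;python3 rem.py 48 .008; python3 look.py i;  python3 -c "
from h import *
crop('i','scene',290,170,510,370,3.5,'i2.png')"
```

```text
shift [-0.02  -0.007 -0.023] turn [ 0.001  0.003 -0.001]
nowtilt 42.199711466353406 q [ 18.5  16.8 100.5 -40.1  81.3  31.6] F [-0.8 -0.7 -2.6] gap 0.21045744738428054 t 20.825
shift [ 0.19  -0.007 -0.159] turn [ 0.001 -0.097 -0.001]
nowtilt 42.199711466353406 q [ 18.5  16.8 100.5 -40.1  81.3  31.6] F [-0.8 -0.7 -2.6] gap 0.21045744738428054 t 20.825
20.925 [ 18.65167813  16.91392415 100.47005791 -40.05082897  81.26194564
  31.51843668] [0.54673784 0.0724869  0.43265985] 0.20936140828989125
```

View pics/i2.png

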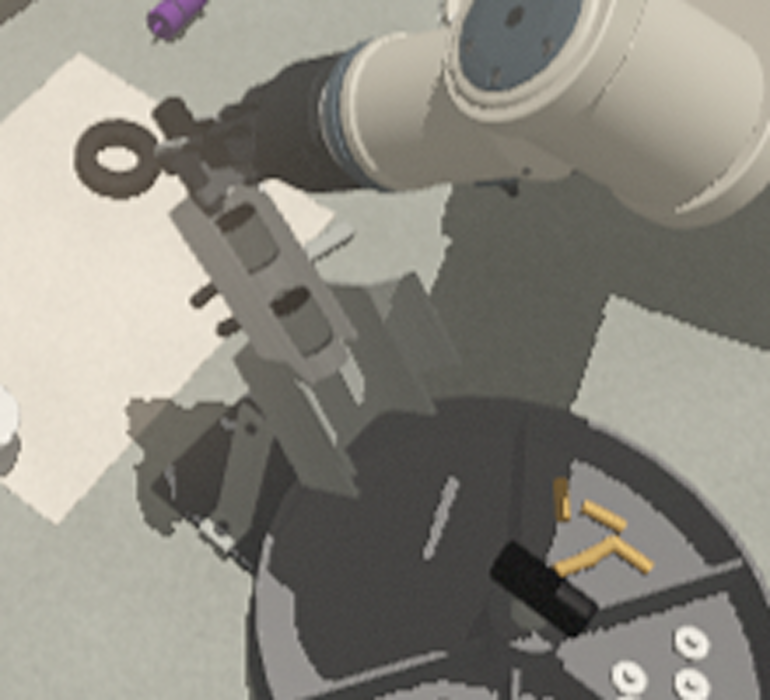

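Request:
drive_tool:
  targets:
    - {"x": 0.14,"y": 0,"z": -0.12,"wx": 0,"wy": -0.06,"wz": 0,"hand": 0}
    - {"x": 0.1,"y": 0,"z": -0.08,"wx": 0,"wy": -0.05,"wz": 0,"hand": 0}
    - {"x": 0,"y": 0,"z": 0,"wx": 0,"wy": 0,"wz": 0,"hand": 0}
    - {"x": 0,"y": 0,"z": 0,"wx": 0,"wy": 0,"wz": 0,"hand": 0}
    - {"x": 0,"y": 0,"z": 0,"wx": 0,"wy": 0,"wz": 0,"hand": 0}
    - {"x": 0,"y": 0,"z": 0,"wx": 0,"wy": 0,"wz": 0,"hand": 0}
    - {"x": 0,"y": 0,"z": 0,"wx": 0,"wy": 0,"wz": 0,"hand": 0}

```text
time: 21.8
eef_pos: [0.5465, 0.1014, 0.4315]
orientation: [[-0.0, 1.0, 0.0], [0.661, 0.0, -0.751], [-0.751, 0.0, -0.661]]
force: [0.4, -0.6, -1.9]
finger_gap: 0.21
```

```bash
python3 rem.py 48 .008; python3 look.py j;  python3 -c "
from h import *
crop('j','scene',290,170,510,370,3.5,'j2.png')"
```

```text
shift [-0.046 -0.005  0.031] turn [0.    0.011 0.   ]
nowtilt 48.63919322330558 q [ 22.5  19.1  99.4 -44.   86.4  35.6] F [ 0.4 -0.6 -1.9] gap 0.2100045633407525 t 21.8
21.9 [ 22.55880315  19.11299981  99.42205892 -44.01359081  86.38760125
  35.60071425] [0.54651483 0.1015277  0.43141521] 0.20403226635898492
```

View pics/j2.png

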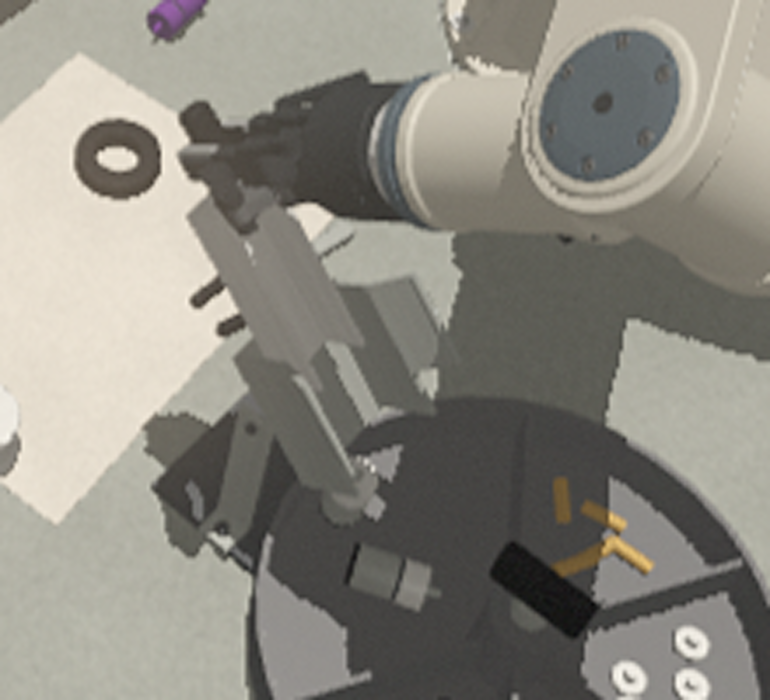

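Request:
drive_tool:
  targets:
    - {"x": -0.15,"y": 0,"z": -0.03,"wx": 0,"wy": 0,"wz": 0,"hand": 0}
    - {"x": -0.3,"y": 0,"z": -0.05,"wx": 0,"wy": 0,"wz": 0,"hand": 0}
    - {"x": -0.3,"y": 0,"z": -0.05,"wx": 0,"wy": 0,"wz": 0,"hand": 0}
    - {"x": -0.3,"y": 0,"z": 0,"wx": 0,"wy": 0,"wz": 0,"hand": 0}
    - {"x": -0.2,"y": 0,"z": 0,"wx": 0,"wy": 0.1,"wz": 0,"hand": 0}
    - {"x": -0.2,"y": 0,"z": 0,"wx": 0,"wy": 0.1,"wz": 0,"hand": 0}

```text
time: 22.65
eef_pos: [0.5463, 0.0134, 0.549]
orientation: [[-0.0, 1.0, 0.002], [0.804, 0.001, -0.595], [-0.595, 0.001, -0.804]]
force: [-0.3, -0.8, -1.7]
finger_gap: 0.211
```

```bash
python3 rem.py 48 .008; python3 look.py k;  python3 -c "
from h import *
crop('k','scene',330,230,510,390,4.4,'k2.png');crop('k','top',80,130,230,270,5,'k1.png')"
```

```text
shift [ 1.355 -0.003  0.443] turn [ 0.002 -0.192  0.   ]
nowtilt 36.48793045002829 q [ 11.6   9.1  94.1 -35.7  86.1  17.1] F [-0.3 -0.8 -1.7] gap 0.21055114766805047 t 22.65
22.75 [ 11.57092969   9.02711972  94.01397161 -35.86075832  86.11355011
  17.21257856] [0.54639369 0.01239727 0.55058258] 0.21141639034404922
```

View pics/k2.png

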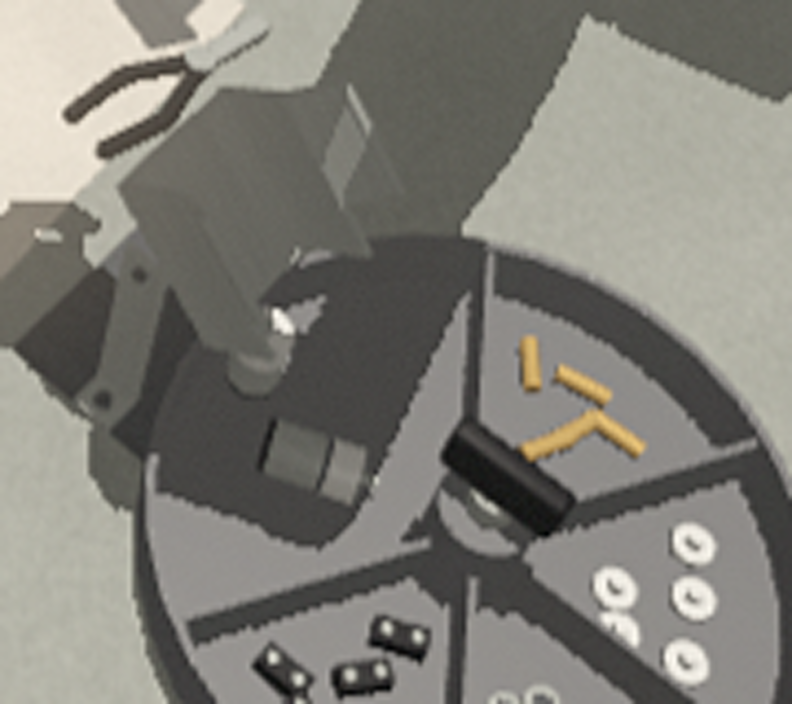

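View pics/k1.png

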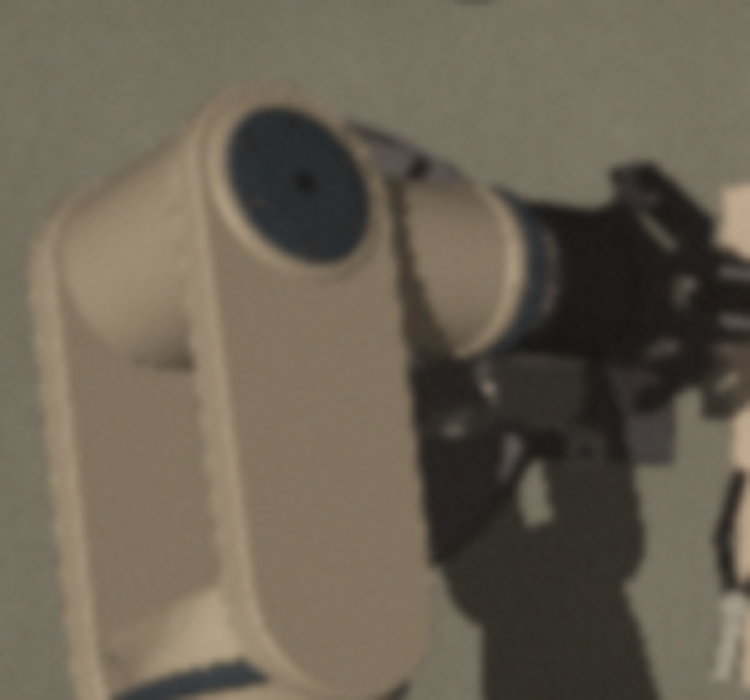

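Request:
drive_tool:
  targets:
    - {"x": -0.2,"y": 0,"z": 0.1,"wx": 0,"wy": 0.1,"wz": 0,"hand": 0}
    - {"x": -0.3,"y": 0,"z": 0.1,"wx": 0,"wy": 0.15,"wz": 0,"hand": 0}
    - {"x": -0.3,"y": 0,"z": 0.1,"wx": 0,"wy": 0.15,"wz": 0,"hand": 0}
    - {"x": -0.3,"y": 0,"z": 0,"wx": 0,"wy": 0.15,"wz": 0,"hand": 0}
    - {"x": -0.3,"y": 0,"z": 0,"wx": 0,"wy": 0.058,"wz": 0,"hand": 0}
    - {"x": -0.3,"y": 0,"z": 0,"wx": 0,"wy": 0,"wz": 0,"hand": 0}
    - {"x": -0.3,"y": 0,"z": 0,"wx": 0,"wy": 0,"wz": 0,"hand": 0}
    - {"x": -0.3,"y": 0,"z": 0,"wx": 0,"wy": 0,"wz": 0,"hand": 0}

```text
time: 23.75
eef_pos: [0.5464, -0.2204, 0.5677]
orientation: [[-0.001, 1.0, -0.004], [1.0, 0.001, -0.005], [-0.005, -0.004, -1.0]]
force: [1.1, -0.8, -2.1]
finger_gap: 0.209
```

```bash
python3 to.py .5588 -.3083 .1859 0 1 0; python3 look.py l;  python3 -c "
from h import *
crop('l','scene',330,230,510,390,4.4,'l2.png');crop('l','top',80,130,230,270,5,'l1.png')"
```

```text
shift units(0.1m) [-0.861  0.137  3.822] t 23.75 p [ 0.5464 -0.2204  0.5677] q [-22.   10.7  86.   -0.3  83.4 -22. ]
turn deg [-0.21  0.28  0.04] units [-0.0034  0.0046  0.0007]
23.85 [-22.11519635  10.71960801  85.93516744  -0.38093082  83.4209104
 -21.99577905] [ 0.54639885 -0.22162625  0.56750136] 0.21507471579723397
```

View pics/l2.png

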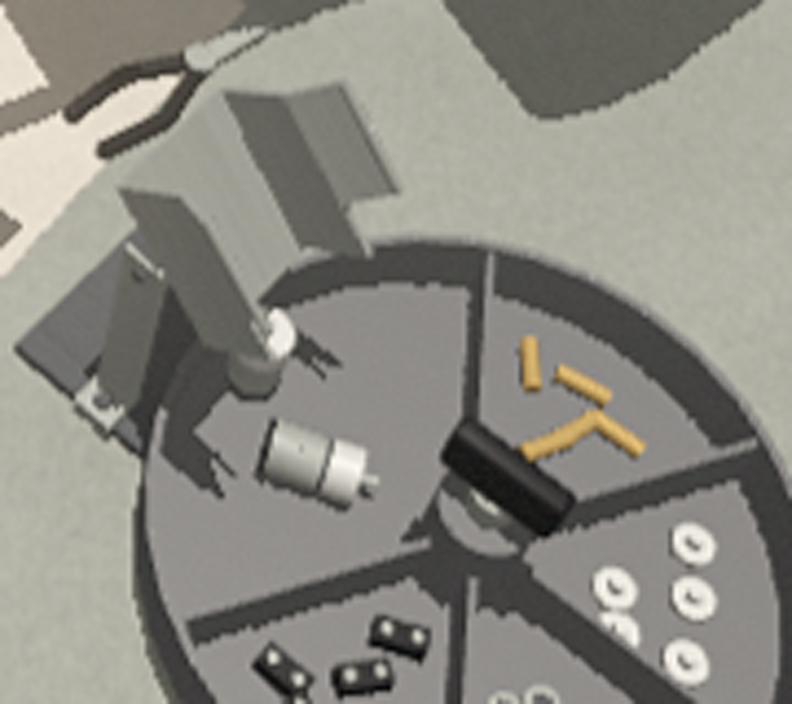

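View pics/l1.png

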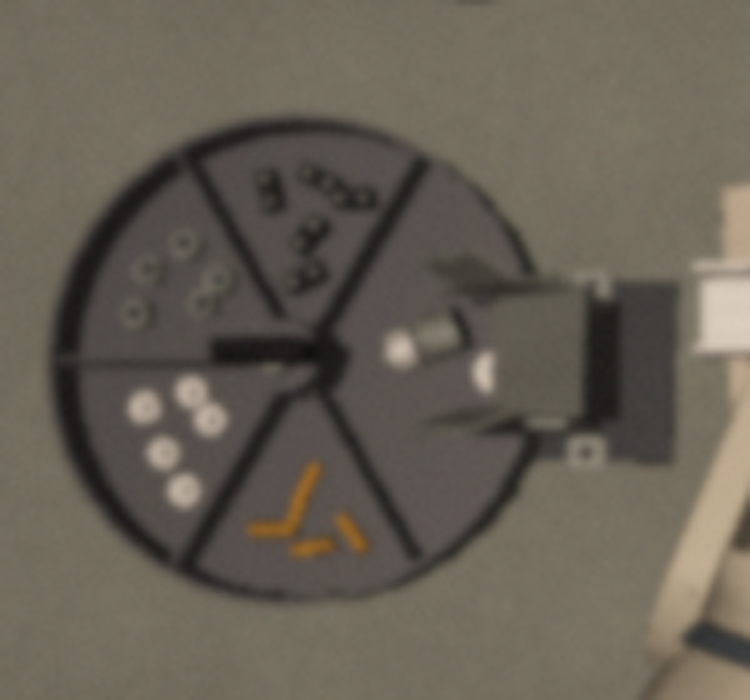

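Request:
drive_tool:
  targets:
    - {"x": -0.3,"y": 0.05,"z": 0.2,"wx": -0.003,"wy": 0.005,"wz": 0,"hand": 0}
    - {"x": -0.3,"y": 0.05,"z": 0.4,"wx": 0,"wy": 0,"wz": 0,"hand": 0}
    - {"x": -0.2,"y": 0.03,"z": 0.5,"wx": 0,"wy": 0,"wz": 0,"hand": 0}
    - {"x": -0.06,"y": 0,"z": 0.5,"wx": 0,"wy": 0,"wz": 0,"hand": 0}
    - {"x": 0,"y": 0,"z": 0.5,"wx": 0,"wy": 0,"wz": 0,"hand": 0}
    - {"x": 0,"y": 0,"z": 0.5,"wx": 0,"wy": 0,"wz": 0,"hand": 0}
    - {"x": 0,"y": 0,"z": 0.5,"wx": 0,"wy": 0,"wz": 0,"hand": 0}
    - {"x": 0,"y": 0,"z": 0.3,"wx": 0,"wy": 0,"wz": 0,"hand": 0}

```text
time: 24.85
eef_pos: [0.5599, -0.3034, 0.2254]
orientation: [[-0.002, 1.0, -0.002], [1.0, 0.002, 0.003], [0.003, -0.002, -1.0]]
force: [0.4, 0.3, -1.6]
finger_gap: 0.211
```

Request:
drive_tool:
  targets:
    - {"x": 0,"y": 0,"z": 0.15,"wx": 0,"wy": 0,"wz": 0,"hand": 0}
    - {"x": 0,"y": 0,"z": 0.05,"wx": 0,"wy": 0,"wz": 0,"hand": 0}
    - {"x": 0,"y": 0,"z": 0,"wx": 0,"wy": 0,"wz": 0,"hand": 0}

```text
time: 25.22
eef_pos: [0.5613, -0.3049, 0.2093]
orientation: [[-0.001, 1.0, 0.004], [1.0, 0.001, 0.001], [0.001, 0.004, -1.0]]
force: [0.2, -0.4, -1.2]
finger_gap: 0.206
```

```bash
python3 to.py .5588 -.3083 .1859 0 1 0; python3 st.py | head -1; python3 look.py m; python3 tilt.py m .559 -.206 .05;  python3 -c "
from h import *
crop('m','scene',220,130,380,290,4.5,'m2.png')"
```

```text
shift units(0.1m) [-0.034 -0.026  0.234] t 25.225 p [ 0.5613 -0.3049  0.2093] q [-28.7  34.5  99.3   0.2  46.1 -28.9]
turn deg [ 0.22 -0.08  0.06] units [ 0.0037 -0.0013  0.001 ]
25.225 q [-28.7  34.5  99.3   0.2  46.1 -28.9] p [ 0.5613 -0.3049  0.2093] F [ 0.2 -0.4 -1.2] gap 0.206
25.325 [-28.71041358  34.40947704  99.23974933   0.25435192  46.13769332
 -28.93222304] [ 0.56137919 -0.30515065  0.20988019] 0.21108593327858174
-0.259 122 [0.0383 0.0522 0.0569 0.0587] 0.537 0.587
-0.244 101 [0.0326 0.0513 0.0556 0.0575] 0.536 0.587
-0.229 112 [0.0341 0.052  0.0571 0.0581] 0.538 0.588
-0.214 105 [0.0327 0.0518 0.0551 0.057 ] 0.536 0.587
-0.198 107 [0.0322 0.0511 0.056  0.0585] 0.538 0.587
-0.184 106 [0.0335 0.0538 0.0564 0.0577] 0.537 0.587
-0.168 120 [0.0309 0.053  0.0553 0.0573] 0.536 0.586
-0.153 111 [0.0326 0.0511 0.0555 0.0572] 0.535 0.587
-0.14 112 [0.0293 0.0513 0.0569 0.0583] 0.535 0.587
```

View pics/m2.png

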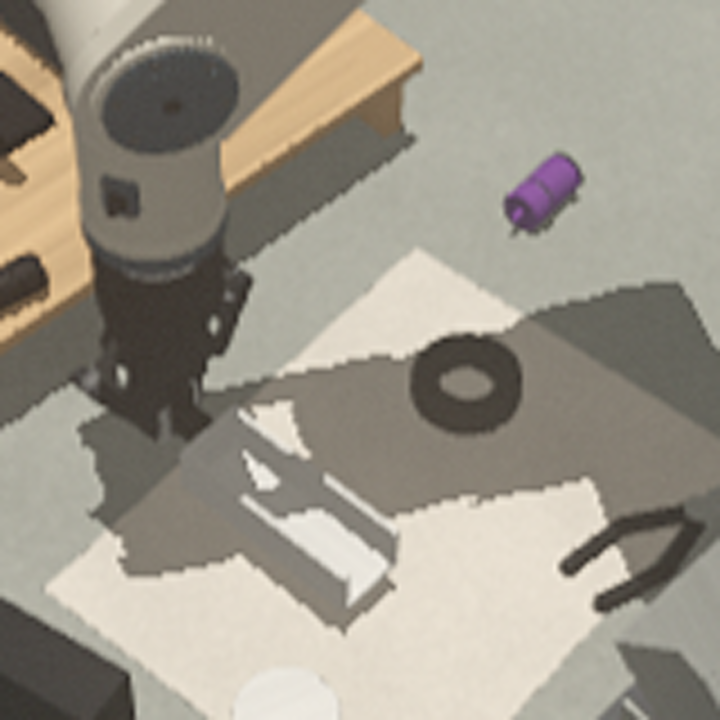

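Request:
drive_tool:
  targets:
    - {"x": 0,"y": 0,"z": 0.1,"wx": 0.004,"wy": 0,"wz": 0,"hand": 0}
    - {"x": 0,"y": 0,"z": 0.07,"wx": 0,"wy": 0,"wz": 0,"hand": 0}
    - {"x": 0,"y": 0,"z": 0.03,"wx": 0,"wy": 0,"wz": 0,"hand": 0}
    - {"x": 0,"y": 0,"z": 0,"wx": 0,"wy": 0,"wz": 0,"hand": 0}

```text
time: 25.82
eef_pos: [0.5607, -0.3048, 0.1881]
orientation: [[-0.001, 1.0, -0.002], [1.0, 0.001, 0.002], [0.002, -0.002, -1.0]]
force: [0.2, -0.0, -1.1]
finger_gap: 0.209
```

Request:
drive_tool:
  targets:
    - {"x": 0,"y": 0,"z": 0.015,"wx": 0,"wy": 0,"wz": 0,"hand": 0}
    - {"x": 0,"y": 0,"z": 0.01,"wx": 0,"wy": 0,"wz": 0,"hand": 0}
    - {"x": 0,"y": 0,"z": 0,"wx": 0,"wy": 0,"wz": 0,"hand": 0}

```text
time: 26.2
eef_pos: [0.5609, -0.3049, 0.1861]
orientation: [[-0.001, 1.0, -0.001], [1.0, 0.001, 0.002], [0.002, -0.001, -1.0]]
force: [0.1, 0.1, -1.6]
finger_gap: 0.207
```

Request:
drive_tool:
  targets:
    - {"x": 0,"y": 0,"z": 0.01,"wx": 0,"wy": 0,"wz": 0,"hand": 0}
    - {"x": 0,"y": 0,"z": 0,"wx": 0,"wy": 0,"wz": 0,"hand": 0}

```text
time: 26.45
eef_pos: [0.561, -0.3051, 0.1858]
orientation: [[-0.001, 1.0, -0.001], [1.0, 0.001, 0.002], [0.002, -0.001, -1.0]]
force: [-1.7, 0.1, 5.9]
finger_gap: 0.209
```

```bash
python3 look.py n; python3 tilt.py n .559 -.206 .04; python3 st.py
```

```text
26.55 [-28.69185547  36.41986316  99.54771869   0.10230869  44.11317729
 -28.80471605] [ 0.56096965 -0.30506844  0.18580692] 0.20679385464955263
-0.259 59 [0.0257 0.0331 0.0348 0.0358] 0.537 0.586
-0.243 46 [0.0263 0.033  0.0359 0.0364] 0.536 0.586
-0.228 53 [0.0263 0.0333 0.0353 0.037 ] 0.536 0.586
-0.213 49 [0.0257 0.0336 0.035  0.0358] 0.535 0.587
-0.198 51 [0.0251 0.0334 0.0352 0.0356] 0.535 0.586
-0.184 54 [0.0268 0.0325 0.0345 0.0357] 0.535 0.585
-0.169 58 [0.0249 0.0331 0.0354 0.0371] 0.535 0.586
-0.153 58 [0.0284 0.0349 0.0363 0.037 ] 0.536 0.586
-0.139 49 [0.0244 0.0335 0.0348 0.0351] 0.535 0.585
26.55 q [-28.7  36.4  99.5   0.1  44.1 -28.8] p [ 0.561  -0.3051  0.1858] F [-1.8 -0.5  6.6] gap 0.207
[[-0.0007  1.     -0.0006]
 [ 1.      0.0007  0.0018]
 [ 0.0018 -0.0006 -1.    ]]
```

Contact at about 6 N, with the scoop flat. I'll open the gripper and retreat.

Request:
drive_tool:
  targets:
    - {"x": 0,"y": 0,"z": 0,"wx": 0,"wy": 0,"wz": 0,"hand": 0.35}
    - {"x": 0,"y": 0,"z": 0,"wx": 0,"wy": 0,"wz": 0,"hand": 0.6}
    - {"x": 0,"y": 0,"z": 0,"wx": 0,"wy": 0,"wz": 0,"hand": 0.8}
    - {"x": 0,"y": 0,"z": 0,"wx": 0,"wy": 0,"wz": 0,"hand": 0.8}
    - {"x": 0,"y": 0,"z": -0.15,"wx": 0,"wy": 0,"wz": 0,"hand": 0.8}
    - {"x": 0,"y": 0,"z": -0.4,"wx": 0,"wy": 0,"wz": 0,"hand": 0.8}
    - {"x": 0,"y": 0,"z": -0.5,"wx": 0,"wy": 0,"wz": 0,"hand": 0.8}
    - {"x": 0,"y": 0,"z": -0.5,"wx": 0,"wy": 0,"wz": 0,"hand": 0.8}

```text
time: 27.55
eef_pos: [0.5609, -0.3051, 0.3426]
orientation: [[-0.001, 1.0, -0.0], [1.0, 0.001, 0.002], [0.002, -0.0, -1.0]]
force: [1.0, -0.2, -0.8]
finger_gap: 0.801
```

Request:
drive_tool:
  targets:
    - {"x": 0,"y": -0.3,"z": -0.4,"wx": 0,"wy": 0,"wz": 0,"hand": 0.8}
    - {"x": 0,"y": -0.4,"z": 0,"wx": 0,"wy": 0,"wz": 0,"hand": 0.8}
    - {"x": 0,"y": -0.4,"z": 0,"wx": 0,"wy": 0,"wz": 0,"hand": 0.8}
    - {"x": 0,"y": -0.4,"z": 0,"wx": 0,"wy": 0,"wz": 0,"hand": 0.8}
    - {"x": 0,"y": 0,"z": 0,"wx": 0,"wy": 0,"wz": 0,"hand": 0.8}
    - {"x": 0,"y": 0,"z": 0,"wx": 0,"wy": 0,"wz": 0,"hand": 0.8}

```text
time: 28.3
eef_pos: [0.4115, -0.3056, 0.3812]
orientation: [[-0.0, 1.0, 0.001], [1.0, 0.0, 0.001], [0.001, 0.001, -1.0]]
force: [0.7, 0.2, 0.5]
finger_gap: 0.799
```

```bash
python3 st.py|head -1; python3 look.py o; python3 tilt.py o .559 -.206 .04
```

```text
28.3 q [-36.8  11.7 108.6   0.1  59.7 -36.8] p [ 0.4115 -0.3056  0.3812] F [0.7 0.2 0.5] gap 0.799
28.4 [-3.67534747e+01  1.17781025e+01  1.08554850e+02  7.72198860e-02
  5.97149257e+01 -3.68553693e+01] [ 0.41196735 -0.30555146  0.38071402] 0.7999742648387852
-0.26 67 [0.0253 0.0321 0.0342 0.0352] 0.536 0.586
-0.243 50 [0.0241 0.0325 0.0338 0.0349] 0.535 0.586
-0.228 51 [0.0258 0.0325 0.0351 0.0354] 0.536 0.587
-0.213 52 [0.0234 0.0326 0.035  0.0351] 0.537 0.586
-0.199 51 [0.0276 0.0336 0.0342 0.0346] 0.535 0.586
-0.184 55 [0.0266 0.0336 0.035  0.0363] 0.537 0.586
-0.168 56 [0.026  0.033  0.0344 0.036 ] 0.534 0.585
-0.153 55 [0.0253 0.0322 0.0336 0.034 ] 0.535 0.586
-0.14 49 [0.0231 0.0322 0.0338 0.0353] 0.533 0.586
```

View pics/o_scene.png

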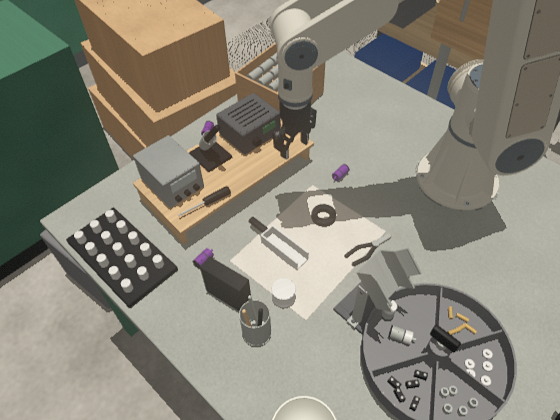

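View pics/o_top.png

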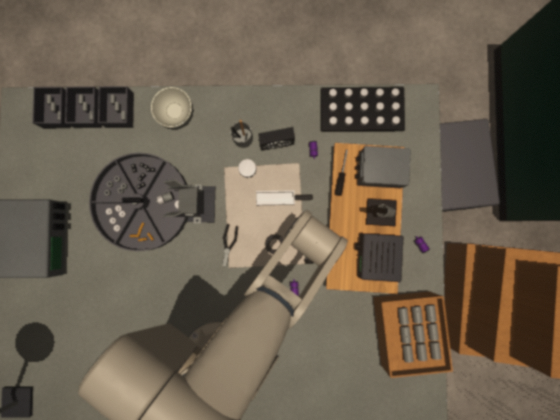

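```bash
sed 's/load("a"/load("o"/' m1.py > m1o.py; python3 m1o.py | grep -A1 bar
python3 - <<'E'
from h import *
a,_=load("a","scene");o,_=load("o","scene")
for nm,(u,v) in dict(tape=(324,215),reel=(284,292),tin=(255,322),fan=(226,280),pliers=(368,250),driver=(205,203)).items():
    t=a[v-14:v+15,u-14:u+15];r=cv2.matchTemplate(o[v-22:v+23,u-22:u+23],t,cv2.TM_CCOEFF_NORMED);_,m,_,l=cv2.minMaxLoc(r);print(nm,round(m,3),(l[0]-8,l[1]-8))
p,d=load("o","scene");W=pts("scene",d)
m=(W[...,2]>.035)&(W[...,2]<.11)&(np.abs(W[...,0]-.546)<.06)&(W[...,1]>.1)&(W[...,1]<.23)&(p.max(-1)>150)
print(W[m].min(0),W[m].max(0))
env.sign_off()
E
```

```text
top bar 101 [0.54615976 0.26463882] [0.55500681 0.29670863 0.15199786] [0.53856333 0.23472901 0.12863741]
[0.00243676 0.99999703] [0.01896089 0.06621998]
--
scene bar 310 [0.54941327 0.26836353] [0.55653389 0.29946854 0.15088204] [0.53765912 0.23598482 0.12807587]
[0.00948999 0.99995497] [0.01633778 0.06356655]
tape 0.896 (0, 0)
reel 1.0 (0, 0)
tin 0.999 (0, 0)
fan 0.998 (0, 0)
pliers 1.0 (0, 0)
driver 1.0 (0, 0)
[0.51791653 0.11395852 0.03823241] [0.57934145 0.21265855 0.0873306 ]
the job is handed in; nothing more can be done
```

I handed the job in at about 28 s of the 72 s allowed; `env.sign_off()` gives no verdict.

1. **Carousel:** I turned it about 91° clockwise by its hub grip, so the middle of the wide compartment is under the chute.
2. **Drawing out the scoop:** I gripped the pan by its outer walls, drew it clear of the riser, put it down on the open bench and let go.
3. **Tipping:** I took it again by the handle and tipped it to about 48° at the chute mouth.
4. **Putting it down:** I set the empty scoop down flat and released it once the force showed light contact with the bench, about 6 N.

**Last checks:**
- **Motors:** the scene picture shows both in the wide compartment. One is lying down; the other ended up standing on end under the chute outlet, partly hidden by the chute from the top camera.
- **Carousel angle:** the top view gives 0.1° off and the scene view 0.5° off, a small disagreement.
- **Scoop:** its wall tops read 34–36 mm along the whole pan, so it is level on the bench and empty.
- **Other things on the bench:** the tape roll, reel, tin, fan, pliers and screwdriver all show no shift in the image. The tape roll matched less well (0.90, against 0.998 or better for the others), probably because it was in the arm's shadow.
- **Forces:** the highest wrist force reported was about 16 N, while turning the carousel. No check failed.

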